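# Load vial racks into the transport carrier and lock it

### The job

Slide the carrier's transport lock fully open, then stand every loose vial rack in the carrier's channel, low shelf on the side the open lock bar is parked, in one row that starts tight at the tall white end wall, each rack butted flush against its neighbour with no gap. Then slide the lock fully home to its locked stop over the racks. Keep the racks upright, and do not knock over the bottle or the beaker.

Things in the scene. Friction and masses are not known exactly. Their poses are not given: they have to be found in the camera images.
- row_start (a point): Reference point of the transport carrier (place and yaw differ each time): on the channel floor, 6 mm above the bench, at the foot of the tall white end wall's inner face. z up; +y points into the end wall, so the row of racks runs from here towards -y with its fins at x = 0; +x points across the channel to the side where the lock bar parks, away from the robot.
- carrier: The fixed aluminium carrier, open from above; axes as row_start, origin on the bench at row_start's x = 0, y = -110 mm. In row_start's frame the channel is free from y = 0 (end wall, 50 mm high) to -220 mm, and from x = -38 mm to +54 mm, between a front and a rear lip 14 mm high and 6 mm thick. Behind the rear lip, to x = 96 mm, is room for the lock bar.
- lock (a joint): Lock bar's slide (m), along x of row_start. 0 = locked stop, towards the robot: the bar lies across the channel at x 30 to 50 mm, over the racks' low shelves. 0.045 = fully open stop, away from the robot, bar clear of the channel. Steel bar 219 mm long in y, 20 mm wide, underside 26 mm and top 38 mm above the channel floor. Slides with about 3 N, stays where left.
- lock_grip (a point): Grip of the lock: upright black block on the lock bar, near the end opposite the end wall (y = -206 mm from row_start). 14 mm thick in x, 24 mm wide in y, from the bar's top (44 mm above the bench) up to 90 mm above the bench. This point is on its upright axis, 76 mm above the bench, and moves with the lock. Axes as row_start.
- rack1_mid (a point): White vial rack with nine orange-capped vials fixed in it; one of up to four alike, some may be absent. 92 mm high, 44 mm wide in y, 0.2 to 0.4 kg. This point: 46 mm above the underside, centre of its upright carrying fin (x = y = 0). Fin 12 mm thick in x, 34 mm wide in y, top 92 mm above the underside; the caps beside it reach 54 mm, so take the fin above them.
- rack1: The same rack; origin on its underside below the fin. Along x the rack goes from -34 to +50 mm: 40 mm high up to x = +22 mm, then a low shelf, 22 mm high, to x = +50 mm, which goes under the lock bar. Placed right, its x and y axes point as those of row_start and the fin is at x = 0 there, with 4 mm free play each way in the channel.
- rack2_mid (a point): Another vial rack, just like rack1 (may be absent); the same point, 46 mm above its underside in the middle of its fin, with the same axes.
- rack2: The rack of rack2_mid; origin on its underside below the fin, same axes.
- rack3_mid (a point): Another vial rack, just like rack1 (may be absent); the same point, 46 mm above its underside in the middle of its fin, with the same axes.
- rack3: The rack of rack3_mid; origin on its underside below the fin, same axes.
- rack4_mid (a point): Another vial rack, just like rack1 (may be absent); the same point, 46 mm above its underside in the middle of its fin, with the same axes.
- rack4: The rack of rack4_mid; origin on its underside below the fin, same axes.
- bottle: Capped white bottle, 68 mm across, 150 mm high, standing to the left behind the carrier. Origin at its underside, z up its axis. Bystander.
- beaker: Empty glass beaker, 72 mm across, 90 mm high, at the far right. Origin at its underside, z up its axis. Bystander.
Things that resemble listed ones, but are neither listed nor needed, are in the scene too. Leave any green, pink or purple look-alike of the rack2 alone.

How it is judged (in metres and radians):
On the way, in this order (a step that is already met when the one before it is completed fails the run):
1. the transport lock is slid fully open (value of joint lock above 0.042 m), for 0.2 s.
2. all racks stand in the channel in one flush row from the end wall (x of rack1_mid in the frame of row_start between -0.007 and 0.007 m and z of rack1_mid in the frame of row_start between 0.041 and 0.051 m and angle between each of rack1_mid, rack2_mid, rack3_mid, rack4_mid's own z axis and vertical below 0.08 rad and angle between the x axis of each of rack1_mid, rack2_mid, rack3_mid, rack4_mid and the x axis of row_start, either way round below 0.06 rad and (y of rack1_mid in the frame of row_start between -0.0255 and -0.019 m or (y of rack1_mid in the frame of rack2_mid between -0.0475 and -0.04 m and x of rack1_mid in the frame of rack2_mid between -0.012 and 0.012 m) or (y of rack1_mid in the frame of rack3_mid between -0.0475 and -0.04 m and x of rack1_mid in the frame of rack3_mid between -0.012 and 0.012 m) or (y of rack1_mid in the frame of rack4_mid between -0.0475 and -0.04 m and x of rack1_mid in the frame of rack4_mid between -0.012 and 0.012 m)) and x of rack2_mid in the frame of row_start between -0.007 and 0.007 m and z of rack2_mid in the frame of row_start between 0.041 and 0.051 m and (y of rack2_mid in the frame of row_start between -0.0255 and -0.019 m or (y of rack2_mid in the frame of rack1_mid between -0.0475 and -0.04 m and x of rack2_mid in the frame of rack1_mid between -0.012 and 0.012 m) or (y of rack2_mid in the frame of rack3_mid between -0.0475 and -0.04 m and x of rack2_mid in the frame of rack3_mid between -0.012 and 0.012 m) or (y of rack2_mid in the frame of rack4_mid between -0.0475 and -0.04 m and x of rack2_mid in the frame of rack4_mid between -0.012 and 0.012 m)) and x of rack3_mid in the frame of row_start between -0.007 and 0.007 m and z of rack3_mid in the frame of row_start between 0.041 and 0.051 m and (y of rack3_mid in the frame of row_start between -0.0255 and -0.019 m or (y of rack3_mid in the frame of rack1_mid between -0.0475 and -0.04 m and x of rack3_mid in the frame of rack1_mid between -0.012 and 0.012 m) or (y of rack3_mid in the frame of rack2_mid between -0.0475 and -0.04 m and x of rack3_mid in the frame of rack2_mid between -0.012 and 0.012 m) or (y of rack3_mid in the frame of rack4_mid between -0.0475 and -0.04 m and x of rack3_mid in the frame of rack4_mid between -0.012 and 0.012 m)) and x of rack4_mid in the frame of row_start between -0.007 and 0.007 m and z of rack4_mid in the frame of row_start between 0.041 and 0.051 m and (y of rack4_mid in the frame of row_start between -0.0255 and -0.019 m or (y of rack4_mid in the frame of rack1_mid between -0.0475 and -0.04 m and x of rack4_mid in the frame of rack1_mid between -0.012 and 0.012 m) or (y of rack4_mid in the frame of rack2_mid between -0.0475 and -0.04 m and x of rack4_mid in the frame of rack2_mid between -0.012 and 0.012 m) or (y of rack4_mid in the frame of rack3_mid between -0.0475 and -0.04 m and x of rack4_mid in the frame of rack3_mid between -0.012 and 0.012 m))), for 0.3 s.
3. the transport lock is slid home to its locked stop (value of joint lock below 0.003 m), for 0.2 s.
At the end, for the whole second after the job is handed in: Every rack present stands upright on the channel floor, square to the channel (within 0.06 rad), its shelf on the lock side, the first within 3.5 mm of the end wall and every other within 3.5 mm of its neighbour; all are at rest, and the lock is within 3 mm of its locked stop (all of step 2 and linear speed of each of rack1, rack2, rack3, rack4 below 0.01 m/s and value of joint lock below 0.003 m); the robot touches nothing.
It fails at once if a rack tips over (more than about 40 degrees) (angle between any of rack1_mid, rack2_mid, rack3_mid, rack4_mid's own z axis and vertical above 0.7 rad).
It fails at once if the bottle or the beaker is knocked over (angle between any of bottle, beaker's own z axis and vertical above 0.6 rad).
Of rack1, rack2, rack3, rack4 only 3 to 4 are there at a start; the rules pass over those that are not, and their reading is None.
At some moment in a run one of rack1, rack2, rack3, rack4 may be knocked a few centimetres aside while the robot is not near it.
It also fails if it takes over 210 s, if anything falls off the work surface, if the arm or the gripper's body presses on something with over 40 N, if the wrist force passes 120 N, or if a joint passes its speed limit or range.

### The arm

A 6-joint arm with a two-finger parallel gripper is mounted at the origin on the work surface. World frame = base frame: x ahead of the robot, y to its left, z up, the work surface at z = 0. Lengths are in m, angles in degrees, forces in N, time in s.
With the tool pointing down it reaches from about 0.225 to 0.875 m from the base axis. Payload 3.4 kg.
Tool frame: the origin (TCP) lies midway between the tips of the shut fingers; the grasp point (between the pads) lies 19 mm behind it; z points along the fingers, y is the direction in which the jaws open and shut (so a half turn about z gives the same grasp; the last joint's range is limited). The gripper opens to 85 mm and grips with 20 to 120 N. Pads are 22 mm wide; open, the fingers measure 114 mm over their backs; the gripper's body (76 mm by 85 mm) begins 54 mm behind the grasp point. The pads swing forward as they close: fully open they stand 13 mm farther back than shut.
Start: joints at [70.302, 15.808, 86.224, -0, 77.962, -6.933], TCP at [0.127, 0.561, 0.231] pointing down, gripper open.
Joint ranges: [-165.64, 165.64], [-43.16, 119.46], [12.63, 154.43], [-67.54, 247.53], [6.08, 155.33], [-154.97, 154.97]. Speed limits (degrees/s): [147.25, 147.25, 180, 180, 180, 180].

### API

Orientations are given as [roll, pitch, yaw] about the fixed x, y, z axes, in that order (R = Rz(yaw) Ry(pitch) Rx(roll)).
In Python, from station import arm gives the robot as it stands. The module is installed in compiled form; this text tells all that it offers.
- The arm moves only by the tool arm_command, never from a script. Its arguments are lists of equal length, an entry for each row: "translation": the shift along the tool's x, y, z normalised to -1 to 1, where 1 is 500 mm, a list of three; "turn": the turn, a rotation vector about the tool's x, y, z normalised to -1 to 1, where 1 is 2 pi rad, a list of three; "jaw": the closure in counts, from 0 (fully open) to 255 (shut). In form: {"translation": [[x, y, z], ...], "turn": [[rx, ry, rz], ...], "jaw": [jaw, ...]}. A call has 1 to 12 rows; each row is the pose to reach, as a shift and turn from the pose commanded when the call began, along the tool's axes at that moment, turning the shorter way round; what a row does not reach only later rows make up. A row lasts 1/8 s, in which the tool goes at most 62.5 mm and 10.7 degrees, less where a joint would pass 70% of its speed; a pose out of reach is approached as far as the arm can. A call with a number of a shift or a turn outside -1 to 1 is refused whole. A call with a gripper value outside its range is refused whole. The fingers move at their own pace and stop on an object; "grip_force" is the grip in N (left out, the last holds). Time passes only in rows, so rows that repeat a pose let the fingers close. It gives the time, the measured TCP pose, the force and the opening at its end, in the units of the state.
- arm.get_obs(): the state, without advancing time (a new reading comes with each control period).
- arm.snapshot(name): name is "scene" or "side" or "wrist"; returns (picture, depth): 480x640x3 uint8, red, green, blue; 480x640 float32, m along the optical axis (not along the pixel's ray), 0 where there is no reading.
- arm.calibration(name): a dict with "fx", "fy", "cx", "cy" (pixels), "pose" (4x4, takes a point from camera to world coordinates). Camera axes: x right, y down, z forward; pixel columns grow to the right and rows downward; lengths in m; the calibration is good to about 2 mm. The wrist camera is an equidistant fisheye: a pixel r from the principal point sees the ray r / f radians off the axis. A picture is of the moment at which its call begins: read the wrist's pose just before it. calibration takes no time and is no camera call; for the wrist camera it gives the pose at the moment of the call.
- arm.hand_in(): hands the job in, once; it reports no verdict.
The state is a dict: "clock": time; "joint_positions": joint angles; "qvel": joint speeds; "tau": joint torques, N m; "tcp_pos": TCP position; "eef_rot": TCP orientation; "contact_force": force on the tool from outside, world axes, zero at the start; "wrist_torque": the same for the moment, N m; "gripper_width": finger opening in m.
Only numpy, scipy, OpenCV 4.12 (cv2) and the standard library are available. Lean on these libraries where they do the work, as an engineer would, in place of code of your own. Each camera call takes 0.05 s, during which the arm holds its last target.

## Working session

There is one attempt and no reset: what is moved stays moved. The work goes in short steps, Python scripts to look and compute and a tool call to move; the robot and the scene stay as the last step left them, time stands still between calls to the robot, and variables do not carry over. Pictures are saved under pics/ and viewed, and the job is handed in when it is done.

Besides the shell and the picture viewer there is one more tool, called after "Emit:" as name(argument=value, ...) on one line, values as JSON. arm_command: Moves the arm, as the interface text tells. Its arguments: {"type":"object","properties":{"translation":{"type":"array","items":{"type":"array","items":{"type":"number","minimum":-1,"maximum":1}}},"turn":{"type":"array","items":{"type":"array","items":{"type":"number","minimum":-1,"maximum":1}}},"jaw":{"type":"array","items":{"type":"number"}},"grip_force":{"type":"number"}},"required":["translation","turn","jaw"]}

```bash
mkdir -p pics; cat > h.py <<'E'
import numpy as np, cv2
from station import arm
def snap(n,tag):
    c=arm.calibration(n); p,d=arm.snapshot(n)
    cv2.imwrite(f'pics/{tag}.png',p[:,:,::-1]); np.savez(f'pics/{tag}.npz',p=p,d=d,pose=c['pose'],k=[c['fx'],c['fy'],c['cx'],c['cy']])
    return p,d,c
def load(tag):
    z=np.load(f'pics/{tag}.npz'); return z['p'],z['d'],z['pose'],z['k']
def cloud(d,T,k):
    v,u=np.mgrid[:480,:640]; P=np.stack([(u-k[2])/k[0]*d,(v-k[3])/k[1]*d,d],-1)
    return P@T[:3,:3].T+T[:3,3]
E
python3 - <<'E'
from h import *
for n in('scene','side','wrist'):
    p,d,c=snap(n,n+'0'); print(n,c['fx'],c['cx'],c['cy'],np.round(c['pose'],3).tolist(),(d>0).mean())
print(arm.get_obs())
E
```

```text
scene 451.3519002291086 314.2998724532231 240.77940335378028 [[-0.281, 0.711, -0.645, 1.229], [0.96, 0.205, -0.192, 0.222], [-0.004, -0.673, -0.74, 0.826], [0.0, 0.0, 0.0, 1.0]] 0.99609375
side 615.5931710109957 314.0266423905274 243.1394316448247 [[0.997, -0.023, 0.074, 0.465], [-0.074, -0.558, 0.827, -1.086], [0.022, -0.83, -0.558, 0.815], [0.0, 0.0, 0.0, 1.0]] 0.9960026041666666
wrist 371.64829954431775 318.683873170836 237.00494150530793 [[0.22, 0.934, 0.281, 0.055], [0.975, -0.211, -0.065, 0.578], [-0.002, 0.289, -0.957, 0.372], [0.0, 0.0, 0.0, 1.0]] 0.99314453125
{'clock': 0.15, 'joint_positions': array([ 7.03025093e+01,  1.58383551e+01,  8.62770514e+01,  1.23017106e-03,
        7.79625745e+01, -6.93131304e+00]), 'qvel': array([-0.04485056, -0.1132869 , -0.22261093, -0.09809732, -0.05018316,
       -0.01105912]), 'tau': array([ 2.84265698e-03, -4.17144835e+01, -2.46032006e+01, -3.41031127e-04,
        7.55801186e-03, -3.22178209e-05]), 'tcp_pos': array([0.12691212, 0.56042514, 0.23065831]), 'eef_rot': array([-1.79922734e+02, -1.06046752e-02,  1.67233558e+02]), 'contact_force': array([-0.08295415, -0.42237417, -0.93111334]), 'wrist_torque': array([-0.05689701,  0.03117804,  0.00759607]), 'gripper_width': 0.08533916585181192}
```

View pics/scene0.png

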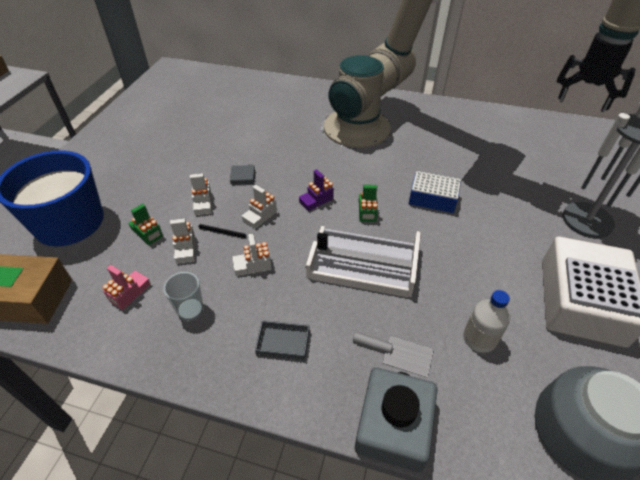

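View pics/side0.png

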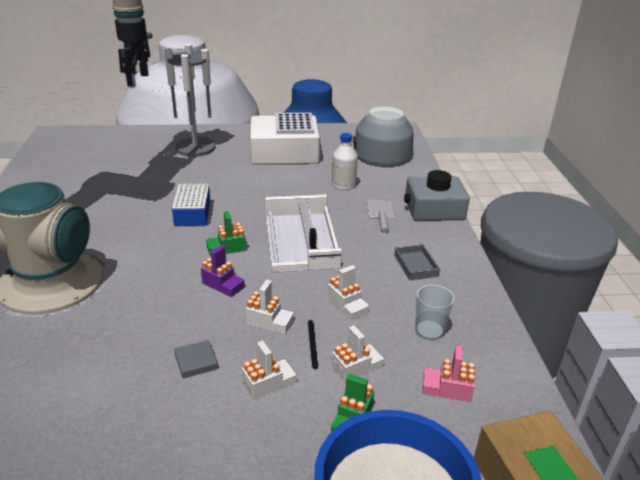

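View pics/wrist0.png

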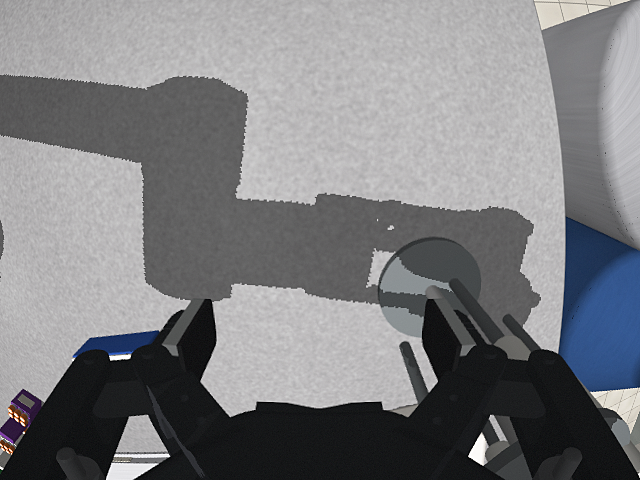

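The four white racks with orange caps are at scene pixels (200,193), (260,207), (182,242) and (253,256). The green, purple and pink ones are decoys. The carrier is at about (365,262), with the lock grip at (322,241). Next I'll measure all of these from the depth images.

```bash
python3 - <<'E'
from h import *
# top-down maps
for tag in('scene0','side0'):
    p,d,T,k=load(tag); P=cloud(d,T,k).reshape(-1,3); C=p.reshape(-1,3)
    m=(d.reshape(-1)>0)&(P[:,0]>.2)&(P[:,0]<.95)&(P[:,1]>-.5)&(P[:,1]<.25)&(P[:,2]>-.01)&(P[:,2]<.2)
    P=P[m];C=C[m]
    s=900; img=np.zeros((int(.75*s*1),int(.75*s),3),np.uint8)
    o=np.argsort(P[:,2])
    img=np.zeros((600,600,3),np.uint8)
    u=((.25-P[o,1])*800).astype(int); v=((.95-P[o,0])*800).astype(int)
    for du in(0,1):
        for dv in (0,1): img[np.clip(v+dv,0,599),np.clip(u+du,0,599)]=C[o][:,::-1]
    cv2.imwrite(f'pics/top_{tag}.png',img)
    g=np.abs(P[:,2])<.01; print(tag,'bench z med',np.median(P[g,2]),P[g,2].std())
    hsv=cv2.cvtColor(C[None],cv2.COLOR_RGB2HSV)[0]
    w=(P[:,2]>.065)&(P[:,2]<.12)&(hsv[:,1]<60)
    pts=P[w]; im=np.zeros((600,600),np.uint8); im[np.clip(((.95-pts[:,0])*800).astype(int),0,599),np.clip(((.25-pts[:,1])*800).astype(int),0,599)]=1
    im=cv2.dilate(im,np.ones((5,5)))
    n,l=cv2.connectedComponents(im)
    lab=l[np.clip(((.95-pts[:,0])*800).astype(int),0,599),np.clip(((.25-pts[:,1])*800).astype(int),0,599)]
    for i in range(1,n):
        q=pts[lab==i]
        if len(q)<8: continue
        e=np.cov(q[:,:2].T); w_,v_=np.linalg.eigh(e)
        print(i,len(q),np.round(q.mean(0),4),'zmax',round(q[:,2].max(),3),'ext',np.round(np.ptp(q,0),3),'yaw major',round(np.degrees(np.arctan2(v_[1,1],v_[0,1])),1))
E
```

```text
scene0 bench z med -5.834857214431777e-05 0.0021755937405336873
1 1420 [0.8958 0.2317 0.0718] zmax 0.103 ext [0.118 0.038 0.038] yaw major -179.3
2 650 [ 0.7778 -0.1955  0.0801] zmax 0.093 ext [0.072 0.072 0.028] yaw major -137.6
5 102 [ 0.6278 -0.1006  0.0853] zmax 0.095 ext [0.032 0.024 0.03 ] yaw major -151.4
6 171 [ 0.619  -0.2871  0.0825] zmax 0.094 ext [0.026 0.034 0.029] yaw major 117.0
9 11 [ 0.5899 -0.3886  0.0828] zmax 0.092 ext [0.009 0.011 0.023] yaw major 48.8
10 92 [0.5666 0.0432 0.0827] zmax 0.092 ext [0.016 0.025 0.027] yaw major 94.6
11 127 [ 0.4623 -0.1484  0.0827] zmax 0.096 ext [0.025 0.033 0.031] yaw major 67.4
12 146 [ 0.4585 -0.3184  0.0819] zmax 0.095 ext [0.028 0.031 0.029] yaw major 118.2
side0 bench z med -0.0008966442423354315 0.0022321346396388824
1 558 [0.8932 0.2331 0.0745] zmax 0.101 ext [0.117 0.046 0.036] yaw major -179.3
4 803 [ 0.7776 -0.1984  0.0789] zmax 0.092 ext [0.071 0.075 0.027] yaw major 70.9
6 215 [ 0.6208 -0.1108  0.0813] zmax 0.094 ext [0.034 0.032 0.029] yaw major -151.8
7 257 [ 0.6145 -0.2961  0.0822] zmax 0.094 ext [0.024 0.038 0.029] yaw major 120.6
9 102 [0.5627 0.0342 0.0803] zmax 0.09 ext [0.017 0.027 0.025] yaw major 97.3
10 192 [ 0.4579 -0.1576  0.082 ] zmax 0.094 ext [0.022 0.036 0.028] yaw major 61.1
11 246 [ 0.4546 -0.328   0.0828] zmax 0.094 ext [0.022 0.036 0.029] yaw major 119.3
```

View pics/top_scene0.png

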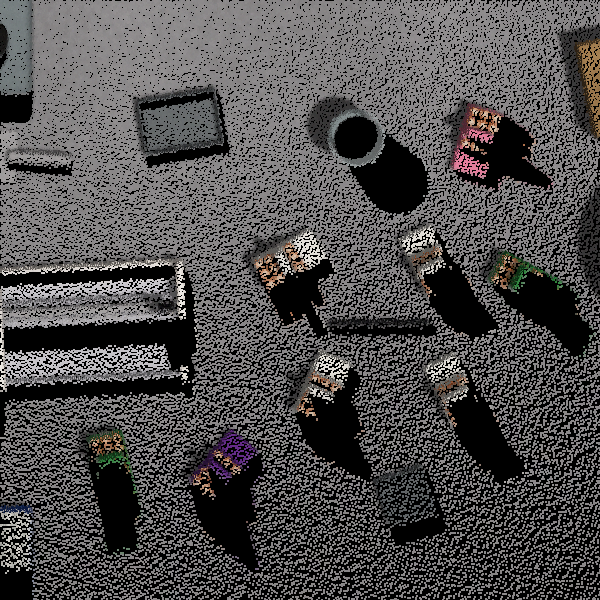

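View pics/top_side0.png

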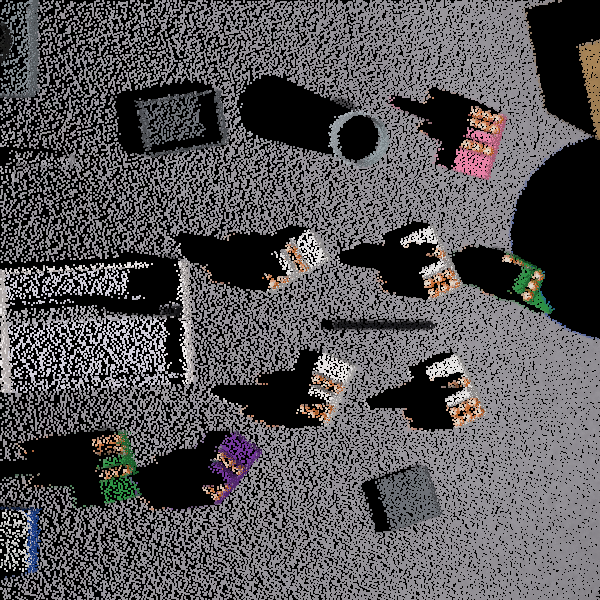

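```bash
python3 - <<'E'
from h import *
import cv2
A=[]
for tag in('scene0','side0'):
    p,d,T,k=load(tag); P=cloud(d,T,k).reshape(-1,3); C=p.reshape(-1,3)
    m=(d.reshape(-1)>0)&(P[:,0]>.42)&(P[:,0]<.66)&(P[:,1]>-.02)&(P[:,1]<.34)&(P[:,2]>.003)&(P[:,2]<.15)
    P=P[m];C=C[m]
    img=np.zeros((576,800,3),np.uint8)
    o=np.argsort(P[:,2])
    u=((.34-P[o,1])*2222).astype(int); v=((.66-P[o,0])*2222).astype(int)
    col=cv2.applyColorMap(np.clip(P[o,2]*255/.1,0,255).astype(np.uint8)[:,None],cv2.COLORMAP_JET)[:,0]
    for du in range(-2,3):
        for dv in range(-2,3): img[np.clip(v+dv,0,575),np.clip(u+du,0,799)]=col
    cv2.imwrite(f'pics/car_{tag}.png',img)
E
```

```text
(no output)
```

View pics/car_scene0.png

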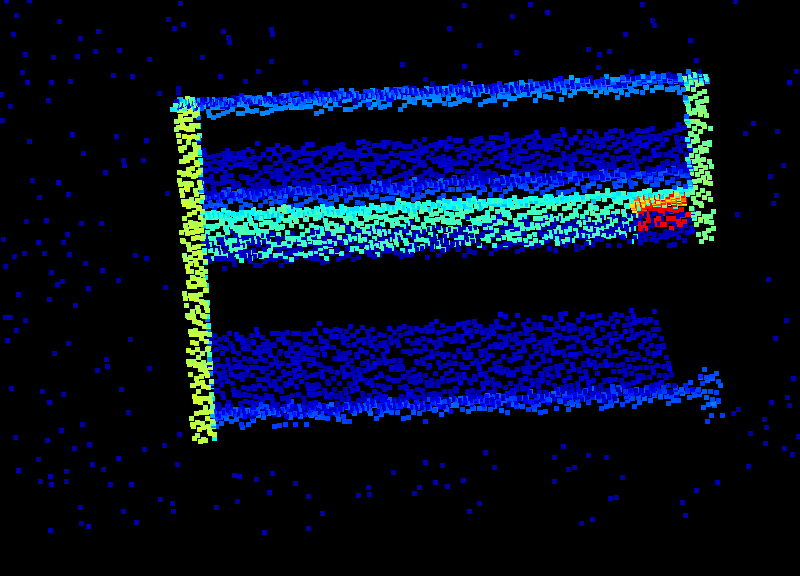

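View pics/car_side0.png

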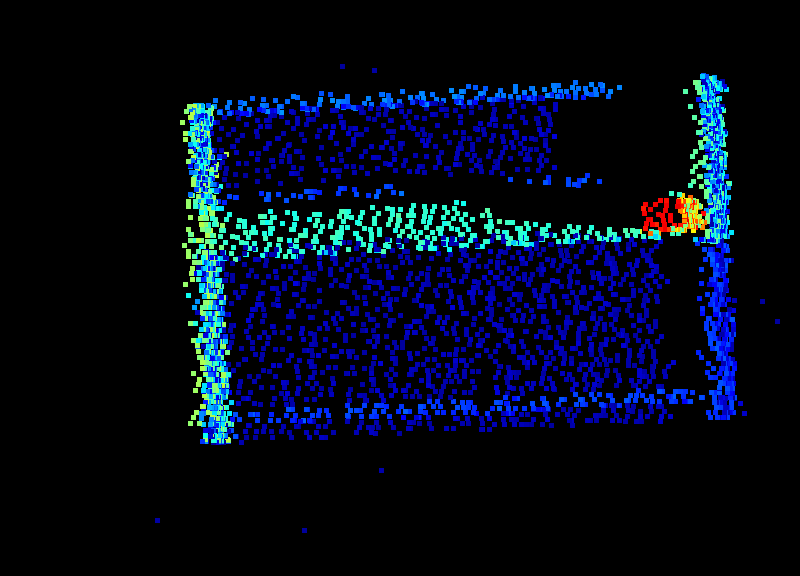

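```bash
cat >> h.py <<'E'
from scipy.spatial.transform import Rotation as Ro
def plan(*wps):
    """wps: (x,y,z,psi) targets, tool down; prints normalised translation/turn from present pose"""
    o=arm.get_obs(); p=o['tcp_pos']; R=Ro.from_euler('xyz',o['eef_rot'],degrees=True)
    print('now',np.round(p,4),np.round(o['eef_rot'],2),'t',round(o['clock'],2),'F',np.round(o['contact_force'],1),'w',round(o['gripper_width'],4))
    for w in wps:
        t=R.inv().apply(np.array(w[:3])-p)/.5
        r=(R.inv()*Ro.from_euler('xyz',[180,0,w[3]],degrees=True)).as_rotvec()/(2*np.pi)
        n=max(np.linalg.norm(t)*.5/.0625, np.linalg.norm(r)*360/10.7)
        print('->',w,'T',np.round(t,4).tolist(),'R',np.round(r,4).tolist(),'rows',round(n,1))
E
python3 -c "
from h import *
plan((.127,.561,.33,167),(.53,.06,.30,93.9))"
```

```text
now [0.1269 0.5604 0.2307] [-1.7992e+02 -1.0000e-02  1.6723e+02] t 0.15 F [-0.1 -0.4 -0.9] w 0.0853
-> (0.127, 0.561, 0.33, 167) T [0.0001, 0.0009, -0.1987] R [-0.0002, -0.0, 0.0006] rows 1.6
-> (0.53, 0.06, 0.3, 93.9) T [-1.0074, -0.7981, -0.1378] R [-0.0002, 0.0001, 0.2037] rows 10.3
```

Emit:
arm_command(translation=[[0,0,-0.1],[0,0,-0.2],[-0.1,-0.08,-0.2],[-0.2,-0.16,-0.2],[-0.3,-0.24,-0.2],[-0.4,-0.32,-0.2],[-0.5,-0.4,-0.2],[-0.6,-0.48,-0.2],[-0.7,-0.55,-0.2],[-0.8,-0.63,-0.17],[-0.9,-0.71,-0.14],[-1,-0.8,-0.14]], turn=[[0,0,0],[0,0,0],[0,0,0.02],[0,0,0.04],[0,0,0.06],[0,0,0.08],[0,0,0.1],[0,0,0.12],[0,0,0.14],[0,0,0.16],[0,0,0.18],[0,0,0.2037]], jaw=[0,0,0,0,0,0,0,0,0,0,0,0])

```text
clock: 1.65
tcp_pos: [0.5159, 0.0735, 0.3007]
eef_rot: [-179.9, -0.0, 93.6]
contact_force: [0.0, 0.9, 0.7]
gripper_width: 0.0856
```

```bash
python3 -c "
from h import *
snap('wrist','w1')
plan((.53,.06,.30,93.9))"
```

```text
now [0.5211 0.0662 0.3001] [179.88   0.46  93.12] t 1.7 F [ 3.9 -3.5  0.4] w 0.0854
-> (0.53, 0.06, 0.3, 93.9) T [-0.0134, 0.017, 0.0004] R [0.0003, 0.0013, -0.0022] rows 0.2
```

View pics/w1.png

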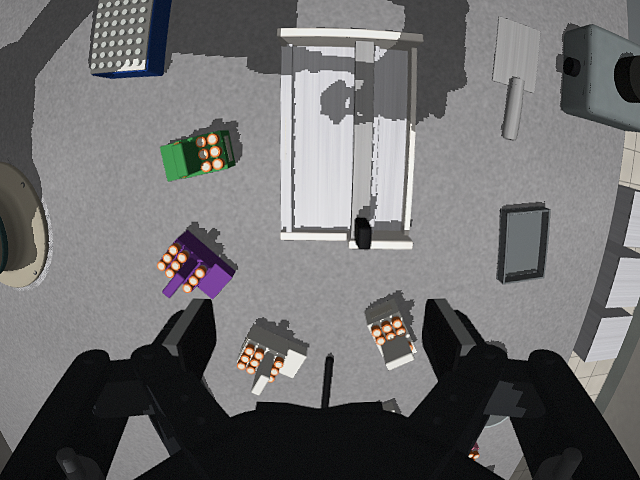

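Emit:
arm_command(translation=[[0,0,0],[0,0,0],[0,0,0],[0,0,0]], turn=[[0,0,0],[0,0,0],[0,0,0],[0,0,0]], jaw=[0,0,0,0])

```text
clock: 2.2
tcp_pos: [0.515, 0.0763, 0.3024]
eef_rot: [180.0, -0.0, 94.0]
contact_force: [0.3, 0.4, -0.7]
gripper_width: 0.0853
```

```bash
cat >> h.py <<'E'
def wray(u,v,T,k):
    a=np.stack([np.asarray(u,float)-k[2],np.asarray(v,float)-k[3]],-1)/k[0]
    th=np.linalg.norm(a,axis=-1,keepdims=True)
    D=np.concatenate([a/np.maximum(th,1e-9)*np.sin(th),np.cos(th)],-1)
    return D@T[:3,:3].T
def wpt(u,v,z,T,k):
    D=wray(u,v,T,k); s=(z-T[2,3])/D[...,2:]; return T[:3,3]+s*D
def wcloud(d,T,k):
    v,u=np.mgrid[:480,:640]; D=wray(u,v,np.eye(4),k); P=D/D[...,2:]*d[...,None]
    return P@T[:3,:3].T+T[:3,3]
E
python3 -c "
from h import *
p,d,c=snap('wrist','w2')
plan((.53,.06,.30,93.9))
cv2.imwrite('pics/w2c.png',cv2.resize(p[15:265,265:430,::-1],None,fx=2.4,fy=2.4,interpolation=cv2.INTER_CUBIC))
k=[c['fx'],c['fy'],c['cx'],c['cy']];P=wcloud(d,c['pose'],k).reshape(-1,3)
m=(P[:,0]>.42)&(P[:,0]<.66)&(P[:,1]>-.02)&(P[:,1]<.34)&(P[:,2]>.003)&(P[:,2]<.15);P=P[m]
img=np.zeros((576,800,3),np.uint8);o=np.argsort(P[:,2])
u=((.34-P[o,1])*2222).astype(int); v=((.66-P[o,0])*2222).astype(int)
col=cv2.applyColorMap(np.clip(P[o,2]*255/.1,0,255).astype(np.uint8)[:,None],cv2.COLORMAP_JET)[:,0]
for du in range(-2,3):
    for dv in range(-2,3): img[np.clip(v+dv,0,575),np.clip(u+du,0,799)]=col
cv2.imwrite('pics/car_w.png',img)
"
```

```text
now [0.5151 0.0761 0.3024] [ 1.7996e+02 -1.0000e-02  9.4010e+01] t 2.25 F [ 0.3 -0.1 -0.1] w 0.0855
-> (0.53, 0.06, 0.3, 93.9) T [-0.0343, 0.0276, 0.0048] R [0.0001, -0.0, 0.0003] rows 0.4
```

View pics/w2c.png

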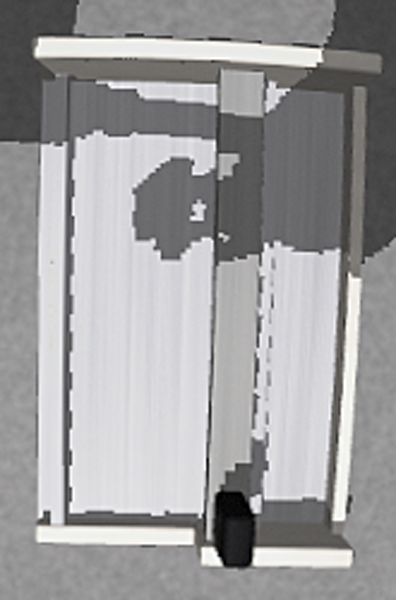

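View pics/car_w.png

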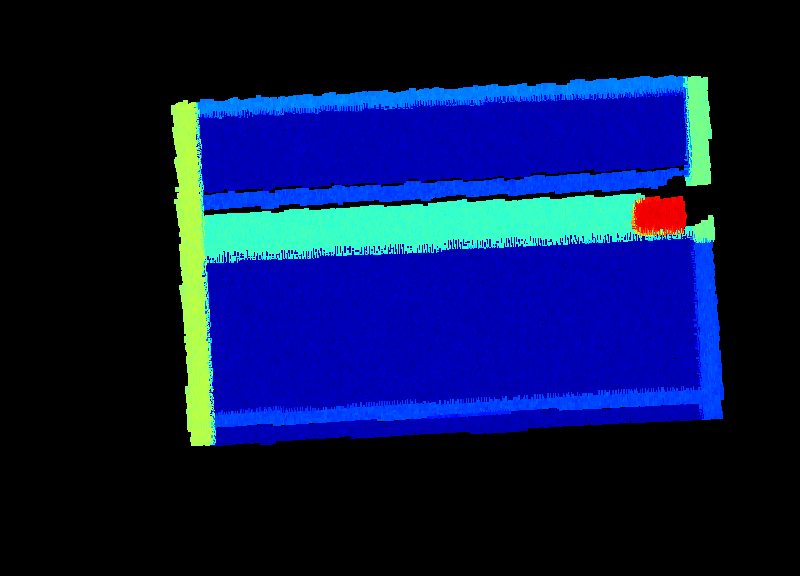

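```bash
cat > car.py <<'E'
from h import *
def car(tag):
    p,d,T,k=load(tag); P=wcloud(d,T,k).reshape(-1,3)
    P=P[(d.reshape(-1)>0)&(P[:,0]>.42)&(P[:,0]<.68)&(P[:,1]>-.02)&(P[:,1]<.34)]
    W=P[np.abs(P[:,2]-.056)<.003]; W=W[(W[:,1]>.22)]
    r=cv2.minAreaRect((W[:,:2]*1000).astype(np.float32)); c=np.array(r[0])/1000
    f=np.polyfit(W[:,0],W[:,1],1); yaw=np.arctan(f[0])
    xa=np.array([np.cos(yaw),np.sin(yaw)]); ya=np.array([-xa[1],xa[0]])
    sy=W[:,:2]@ya; sx=W[:,:2]@xa
    print('wall yaw',np.degrees(yaw),'rect',r,'inner y',np.percentile(sy,[1,5,95,99]),'x',np.percentile(sx,[1,99]))
    B=P[(np.abs(P[:,2]-.044)<.003)&(P[:,1]>.05)&(P[:,1]<.22)]; s=B[:,:2]@xa
    fb=np.polyfit(B[:,1],B[:,0],1); print('bar yaw',-np.degrees(np.arctan(fb[0])),'bar x',np.percentile(s,[1,5,50,95,99]),'z',np.median(B[:,2]))
    for lo,hi in((.012,.03),):
        L=P[(P[:,2]>lo)&(P[:,2]<hi)&(P[:,1]>.06)&(P[:,1]<.2)]; s=L[:,:2]@xa
        h,e=np.histogram(s,bins=np.arange(s.min(),s.max()+.002,.002)); print([(round(a,3),int(b)) for a,b in zip(e,h) if b>15])
    G=P[(P[:,2]>.085)&(P[:,2]<.1)&(P[:,1]<.1)]; gx=G[:,:2]@xa; gy=G[:,:2]@ya
    print('grip',len(G),G[:,:2].mean(0),np.median(G[:,2]),'x',np.percentile(gx,[2,98]),'y',np.percentile(gy,[2,98]))
    F=P[(P[:,2]<.012)&(P[:,2]>.003)]; print('floor z',np.median(F[:,2]))
if __name__=='__main__':
    import sys; car(sys.argv[1])
E
python3 car.py w2
```

```text
wall yaw 2.8891363732794657 rect ((537.10400390625, 252.9735107421875), (153.4744110107422, 10.659799575805664), 2.9977500438690186) inner y [0.22051347 0.2210639  0.22992642 0.23059978] x [0.47375317 0.6236655 ]
bar yaw 2.8072333273287557 bar x [0.55457082 0.55538041 0.56435321 0.57333211 0.57427268] z 0.04318184134436415
[(np.float64(0.479), 160), (np.float64(0.481), 207), (np.float64(0.483), 226), (np.float64(0.485), 127), (np.float64(0.577), 146), (np.float64(0.579), 211), (np.float64(0.581), 210), (np.float64(0.583), 69), (np.float64(0.617), 19), (np.float64(0.619), 428), (np.float64(0.621), 203), (np.float64(0.623), 203), (np.float64(0.625), 68)]
grip 309 [0.56308404 0.04421451] 0.0887574481687125 x [0.55810769 0.5715495 ] y [0.00423018 0.02668916]
floor z 0.0052854404843116765
```

```bash
cat >> h.py <<'E'
YAW=2.9; _a=np.radians(YAW); XA=np.array([np.cos(_a),np.sin(_a)]); YA=np.array([-np.sin(_a),np.cos(_a)])
X0,Y0=.5238,.221
def c2w(x,y): return (X0+x)*XA+(Y0+y)*YA
def w2c(p): return np.array([np.dot(p[:2],XA)-X0,np.dot(p[:2],YA)-Y0])
E
python3 -c "
from h import *
g=c2w(.0405,-.206); print(g)
plan((*g,.2,92.9),(*g,.06,92.9))"
```

```text
[0.56281844 0.04353039]
now [0.5151 0.0761 0.3024] [ 1.7996e+02 -1.0000e-02  9.4010e+01] t 2.25 F [ 0.3 -0.1 -0.1] w 0.0855
-> (np.float64(0.5628184391578857), np.float64(0.04353038644305213), 0.2, 92.9) T [-0.0717, 0.0906, 0.2048] R [0.0001, -0.0, 0.0031] rows 1.9
-> (np.float64(0.5628184391578857), np.float64(0.04353038644305213), 0.06, 92.9) T [-0.0718, 0.0904, 0.4848] R [0.0001, -0.0, 0.0031] rows 4.0
```

Emit:
arm_command(translation=[[-0.036,0.045,0.1],[-0.0717,0.0905,0.2],[-0.0717,0.0905,0.28],[-0.0717,0.0905,0.36],[-0.0717,0.0905,0.43],[-0.0717,0.0905,0.484],[-0.0717,0.0905,0.484],[-0.0717,0.0905,0.484],[-0.0717,0.0905,0.484],[-0.0717,0.0905,0.484],[-0.0717,0.0905,0.484],[-0.0717,0.0905,0.484]], turn=[[0,0,0.003],[0,0,0.003],[0,0,0.003],[0,0,0.003],[0,0,0.003],[0,0,0.003],[0,0,0.003],[0,0,0.003],[0,0,0.003],[0,0,0.003],[0,0,0.003],[0,0,0.003]], jaw=[0,0,0,0,0,0,0,255,255,255,255,255], grip_force=30)

```text
clock: 3.75
tcp_pos: [0.5634, 0.0425, 0.0607]
eef_rot: [179.9, 0.0, 92.8]
contact_force: [-1.0, -0.3, 4.4]
gripper_width: 0.0137
```

```bash
python3 -c "
from h import *
plan()
print(w2c(arm.get_obs()['tcp_pos']))"
```

```text
now [0.5634 0.0425 0.0607] [179.94   0.    92.83] t 3.75 F [-1.  -0.3  4.4] w 0.0137
[ 0.04103959 -0.20707263]
```

Emit:
arm_command(translation=[[0,0.012,0],[0,0.026,0],[0,0.04,0],[0,0.054,0],[0,0.068,0],[0,0.08,0],[0,0.086,0],[0,0.09,0],[0,0.09,0]], turn=[[0,0,0],[0,0,0],[0,0,0],[0,0,0],[0,0,0],[0,0,0],[0,0,0],[0,0,0],[0,0,0]], jaw=[255,255,255,255,255,255,255,255,255])

```text
clock: 4.88
tcp_pos: [0.6077, 0.0447, 0.0607]
eef_rot: [-180.0, -0.0, 92.8]
contact_force: [-2.3, 0.7, 6.4]
gripper_width: 0.0134
```

```bash
python3 -c "
from h import *
plan()
print(w2c(arm.get_obs()['tcp_pos']))"
```

```text
now [0.6077 0.0447 0.0607] [-179.96   -0.     92.83] t 4.88 F [-2.3  0.7  6.4] w 0.0134
[ 0.08536062 -0.20708893]
```

Emit:
arm_command(translation=[[0,0.002,0],[0,0.004,0],[0,0.006,0],[0,0.006,0]], turn=[[0,0,0],[0,0,0],[0,0,0],[0,0,0]], jaw=[255,255,255,255])

```text
clock: 5.38
tcp_pos: [0.6077, 0.0447, 0.0607]
eef_rot: [-179.6, 0.0, 92.8]
contact_force: [-9.5, -0.4, 11.5]
gripper_width: 0.0135
```

```bash
python3 -c "
from h import *
plan()
print(w2c(arm.get_obs()['tcp_pos']))"
```

```text
now [0.6077 0.0447 0.0607] [-179.64    0.     92.85] t 5.38 F [-9.5 -0.4 11.5] w 0.0135
[ 0.08537197 -0.20706256]
```

Emit:
arm_command(translation=[[0,-0.006,0],[0,-0.006,0],[0,-0.006,0],[0,-0.006,0],[0,-0.006,0],[0,-0.006,-0.1],[0,-0.006,-0.2],[0.1,-0.04,-0.3],[0.2,-0.08,-0.4],[0.3,-0.12,-0.5],[0.4,-0.14,-0.5],[0.5,-0.14,-0.5]], turn=[[0,0,0],[0,0,0],[0,0,0],[0,0,0],[0,0,0],[0,0,0],[0,0,0],[0,0,0],[0,0,0],[0,0,0],[0,0,0],[0,0,0]], jaw=[255,0,0,0,0,0,0,0,0,0,0,0])

```text
clock: 6.88
tcp_pos: [0.5287, 0.291, 0.3125]
eef_rot: [179.8, -0.1, 92.8]
contact_force: [1.9, 0.2, -0.4]
gripper_width: 0.0856
```

I went +y instead of −y, since tool x points along +y. It was a free move at height, so nothing was touched. Going back the other way.

Emit:
arm_command(translation=[[-0.12,0,0],[-0.24,0,0],[-0.36,0,0],[-0.48,0,0],[-0.6,0,0],[-0.72,0,0],[-0.84,0,0],[-0.96,0,0],[-1,0,0],[-1,0,0],[-1,0,0],[-1,0,0]], turn=[[0,0,0],[0,0,0],[0,0,0],[0,0,0],[0,0,0],[0,0,0],[0,0,0],[0,0,0],[0,0,0],[0,0,0],[0,0,0],[0,0,0]], jaw=[0,0,0,0,0,0,0,0,0,0,0,0])

```text
clock: 8.38
tcp_pos: [0.5537, -0.208, 0.3102]
eef_rot: [180.0, -0.0, 93.0]
contact_force: [0.7, -0.5, 0.4]
gripper_width: 0.0857
```

```bash
cat > racks.py <<'E'
from h import *
import sys
def racks(tag,lim=(.3,.75,-.5,.02)):
    p,d,T,k=load(tag); P=wcloud(d,T,k); hsv=cv2.cvtColor(p,cv2.COLOR_RGB2HSV)
    def inl(P): return (P[...,0]>lim[0])&(P[...,0]<lim[1])&(P[...,1]>lim[2])&(P[...,1]<lim[3])&(d>0)
    m=inl(P)&(P[...,2]>.085)&(P[...,2]<.1)&(hsv[...,1]<60)&(hsv[...,2]>100)
    m8=cv2.morphologyEx(m.astype(np.uint8),cv2.MORPH_CLOSE,np.ones((3,3)))
    n,l,st,ce=cv2.connectedComponentsWithStats(m8)
    for i in range(1,n):
        if st[i,4]<40: continue
        q=P[(l==i)&m]; r=cv2.minAreaRect((q[:,:2]*1000).astype(np.float32))
        b=cv2.boxPoints(r); e1=b[1]-b[0];e2=b[2]-b[1]
        maj=e1 if np.linalg.norm(e1)>np.linalg.norm(e2) else e2
        a=np.degrees(np.arctan2(maj[1],maj[0]))-90
        c=np.array(r[0])/1000
        # shelf: white points z .015-.03 near, sign
        x=np.array([np.cos(np.radians(a)),np.sin(np.radians(a))])
        S=P[inl(P)&(P[...,2]>.014)&(P[...,2]<.03)&(hsv[...,1]<60)&(np.hypot(P[...,0]-c[0],P[...,1]-c[1])<.055)]
        s=(S[:,:2]-c)@x; 
        fr=np.sum((s>.02)&(s<.055)); bk=np.sum((s<-.02)&(s>-.055))
        if bk>fr: a+=180
        a=(a+180)%360-180
        print('px',np.round(ce[i]).astype(int),'fin',np.round(c,4),'size',np.round(r[1],1),'z',round(float(np.median(q[:,2])),4),'rackyaw',round(a,1),'shelf',fr,bk,'n',st[i,4])
if __name__=='__main__': racks(sys.argv[1])
E
python3 -c "
from h import *
snap('wrist','w3'); plan()
from racks import racks
racks('w3')"
```

```text
now [ 0.5537 -0.2082  0.3102] [ 1.7998e+02 -2.0000e-02  9.2940e+01] t 8.43 F [-0.   0.1  0.4] w 0.0854
px [394 103] fin [ 0.6214 -0.103 ] size [32.8 12.5] z 0.0911 rackyaw -60.1 shelf 847 22 n 378
px [225 141] fin [ 0.458  -0.1486] size [33.6 12. ] z 0.0911 rackyaw -25.6 shelf 961 10 n 385
px [497 201] fin [ 0.7456 -0.1941] size [ 8.3 42.5] z 0.0888 rackyaw -179.5 shelf 0 0 n 141
px [372 281] fin [ 0.6152 -0.288 ] size [12.2 33.6] z 0.091 rackyaw 25.5 shelf 49 765 n 323
px [224 299] fin [ 0.4543 -0.3196] size [12.9 33. ] z 0.0912 rackyaw 26.7 shelf 31 869 n 276
```

View pics/w3.png

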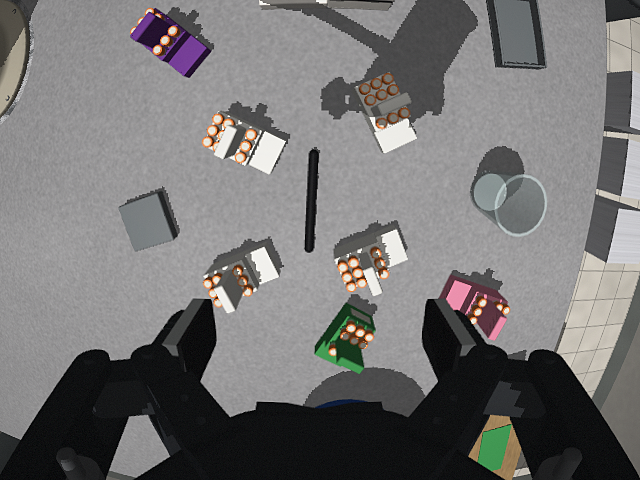

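```bash
sed -i 's/^X0,Y0=.*/X0,Y0=.5241,.221/' h.py; python3 -c "
from h import *
p,d,T,k=load('w3'); cv2.imwrite('pics/cC.png',cv2.resize(p[95:185,185:305,::-1],None,fx=4,fy=4))
plan((.458,-.1486,.16,64.4),(.458,-.1486,.06,64.4))"
```

```text
now [ 0.5537 -0.2082  0.3102] [ 1.7998e+02 -2.0000e-02  9.2940e+01] t 8.43 F [-0.   0.1  0.4] w 0.0854
-> (0.458, -0.1486, 0.16, 64.4) T [0.1288, -0.1851, 0.3004] R [0.0, -0.0001, 0.0793] rows 3.0
-> (0.458, -0.1486, 0.06, 64.4) T [0.1287, -0.1852, 0.5004] R [0.0, -0.0001, 0.0793] rows 4.4
```

View pics/cC.png

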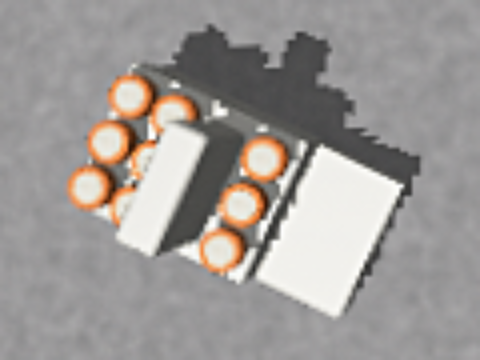

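The crop at (225,141) shows a white rack with nine orange caps, a fin and a low shelf at lower right, so it is a real one. Grasping it.

Emit:
arm_command(translation=[[0.04,-0.06,0.1],[0.09,-0.12,0.2],[0.1287,-0.185,0.3],[0.1287,-0.185,0.36],[0.1287,-0.185,0.42],[0.1287,-0.185,0.47],[0.1287,-0.185,0.5],[0.1287,-0.185,0.5],[0.1287,-0.185,0.5],[0.1287,-0.185,0.5],[0.1287,-0.185,0.5],[0.1287,-0.185,0.5]], turn=[[0,0,0.026],[0,0,0.053],[0,0,0.0793],[0,0,0.0793],[0,0,0.0793],[0,0,0.0793],[0,0,0.0793],[0,0,0.0793],[0,0,0.0793],[0,0,0.0793],[0,0,0.0793],[0,0,0.0793]], jaw=[0,0,0,0,0,0,0,0,255,255,255,255], grip_force=40)

```text
clock: 9.93
tcp_pos: [0.4582, -0.1503, 0.0602]
eef_rot: [180.0, -0.0, 64.3]
contact_force: [0.3, 0.4, 2.1]
gripper_width: 0.0122
```

```bash
python3 -c "
from h import *
g=c2w(0,-.028)
plan((.458,-.1486,.16,64.4),(*g,.18,92.9),(*g,.075,92.9))"
```

```text
now [ 0.4582 -0.1503  0.0602] [ 1.7996e+02 -1.0000e-02  6.4270e+01] t 9.93 F [0.3 0.4 2.1] w 0.0122
-> (0.458, -0.1486, 0.16, 64.4) T [0.0028, -0.0017, -0.1996] R [0.0001, -0.0, -0.0004] rows 1.6
-> (np.float64(0.5136643776654263), np.float64(0.21926859583075342), 0.18, 92.9) T [0.7139, -0.2208, -0.2397] R [0.0001, 0.0, -0.0795] rows 6.3
-> (np.float64(0.5136643776654263), np.float64(0.21926859583075342), 0.075, 92.9) T [0.7139, -0.2209, -0.0297] R [0.0001, 0.0, -0.0795] rows 6.0
```

Emit:
arm_command(translation=[[0,0,-0.08],[0,0,-0.18],[0.08,-0.03,-0.24],[0.18,-0.06,-0.24],[0.28,-0.09,-0.24],[0.38,-0.12,-0.24],[0.48,-0.15,-0.24],[0.58,-0.18,-0.24],[0.66,-0.205,-0.24],[0.714,-0.221,-0.24],[0.714,-0.221,-0.24],[0.714,-0.221,-0.24]], turn=[[0,0,0],[0,0,0],[0,0,-0.01],[0,0,-0.02],[0,0,-0.03],[0,0,-0.04],[0,0,-0.05],[0,0,-0.06],[0,0,-0.07],[0,0,-0.0795],[0,0,-0.0795],[0,0,-0.0795]], jaw=[255,255,255,255,255,255,255,255,255,255,255,255])

```text
clock: 11.42
tcp_pos: [0.5128, 0.2188, 0.1793]
eef_rot: [-179.9, 0.1, 92.9]
contact_force: [0.1, -0.1, -3.6]
gripper_width: 0.0115
```

```bash
python3 -c "
from h import *
g=c2w(0,-.028)
snap('wrist','w4');snap('scene','s4')
print(w2c(arm.get_obs()['tcp_pos']))
plan((*g,.18,92.9),(*g,.075,92.9),(*g,.067,92.9))"
```

```text
[-0.00062173 -0.02883554]
now [0.5131 0.2184 0.1796] [-1.7995e+02  3.0000e-02  9.2830e+01] t 11.53 F [-0.4 -0.  -1.9] w 0.0113
-> (np.float64(0.5136643776654263), np.float64(0.21926859583075342), 0.18, 92.9) T [0.0017, 0.0012, -0.0007] R [-0.0001, 0.0001, -0.0002] rows 0.0
-> (np.float64(0.5136643776654263), np.float64(0.21926859583075342), 0.075, 92.9) T [0.0018, 0.0014, 0.2093] R [-0.0001, 0.0001, -0.0002] rows 1.7
-> (np.float64(0.5136643776654263), np.float64(0.21926859583075342), 0.067, 92.9) T [0.0018, 0.0014, 0.2253] R [-0.0001, 0.0001, -0.0002] rows 1.8
```

View pics/w4.png

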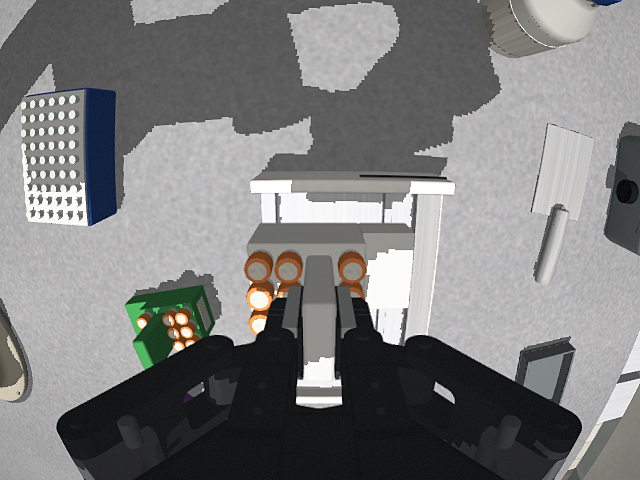

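View pics/s4.png

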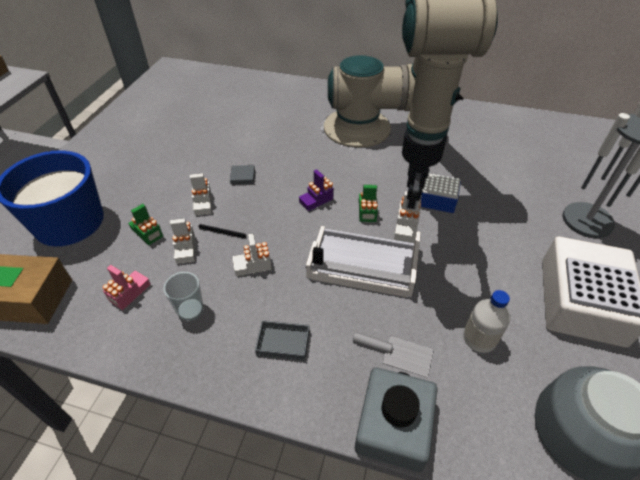

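Emit:
arm_command(translation=[[0.002,0.0014,0.08],[0.002,0.0014,0.15],[0.002,0.0014,0.19],[0.002,0.0014,0.21],[0.002,0.0014,0.22],[0.002,0.0014,0.22]], turn=[[0,0,0],[0,0,0],[0,0,0],[0,0,0],[0,0,0],[0,0,0]], jaw=[255,255,255,255,255,255])

```text
clock: 12.28
tcp_pos: [0.5145, 0.2203, 0.0704]
eef_rot: [180.0, -0.0, 92.9]
contact_force: [0.9, 0.1, -2.1]
gripper_width: 0.0114
```

```bash
python3 -c "
from h import *
plan();print(w2c(arm.get_obs()['tcp_pos']))"
```

```text
now [0.5145 0.2203 0.0704] [ 1.7995e+02 -2.0000e-02  9.2870e+01] t 12.28 F [ 0.9  0.1 -2.1] w 0.0114
[ 0.00092494 -0.02700494]
```

Emit:
arm_command(translation=[[0.002,0,0.002],[0.004,0,0.003],[0.006,0,0.003],[0.006,0,0.003]], turn=[[0,0,0],[0,0,0],[0,0,0],[0,0,0]], jaw=[255,255,255,255])

```text
clock: 12.78
tcp_pos: [0.514, 0.2236, 0.0686]
eef_rot: [180.0, -0.0, 92.9]
contact_force: [0.2, 0.5, -2.7]
gripper_width: 0.0111
```

```bash
python3 -c "
from h import *
plan();print(w2c(arm.get_obs()['tcp_pos']))"
```

```text
now [0.514  0.2236 0.0686] [ 1.7998e+02 -1.0000e-02  9.2910e+01] t 12.78 F [ 0.2  0.5 -2.7] w 0.0111
[ 0.00056993 -0.02367697]
```

Emit:
arm_command(translation=[[0.002,0,0],[0.003,0,0],[0.003,0,0]], turn=[[0,0,0],[0,0,0],[0,0,0]], jaw=[255,255,255])

```text
clock: 13.15
tcp_pos: [0.5139, 0.2242, 0.0685]
eef_rot: [-180.0, 0.1, 92.9]
contact_force: [0.1, -5.0, -0.0]
gripper_width: 0.0113
```

```bash
python3 -c "
from h import *
plan();print(w2c(arm.get_obs()['tcp_pos']))"
```

```text
now [0.5139 0.2242 0.0685] [-1.800e+02  8.000e-02  9.292e+01] t 13.15 F [ 0.1 -5.  -0. ] w 0.0113
[ 0.00050445 -0.02313585]
```

Emit:
arm_command(translation=[[0,0,0.003],[0,0,0.006],[0,0,0.006]], turn=[[0,0,0],[0,0,0],[0,0,0]], jaw=[255,255,255])

```text
clock: 13.52
tcp_pos: [0.5141, 0.2241, 0.0665]
eef_rot: [180.0, 0.1, 92.9]
contact_force: [-1.5, -5.7, 6.6]
gripper_width: 0.0112
```

```bash
python3 -c "
from h import *
plan();print(w2c(arm.get_obs()['tcp_pos']))"
```

```text
now [0.5141 0.2241 0.0665] [1.7997e+02 7.0000e-02 9.2920e+01] t 13.53 F [-1.5 -5.7  6.6] w 0.0112
[ 0.00066254 -0.02317343]
```

Emit:
arm_command(translation=[[0,0,0],[0,0,0],[0,0,0],[0,0,-0.1],[0,0,-0.22],[-0.08,0,-0.3],[-0.2,0.01,-0.4],[-0.32,0.02,-0.48],[-0.44,0.03,-0.48],[-0.56,0.03,-0.48],[-0.68,0.04,-0.48],[-0.8,0.05,-0.48]], turn=[[0,0,0],[0,0,0],[0,0,0],[0,0,0],[0,0,0],[0,0,0],[0,0,0],[0,0,0],[0,0,0],[0,0,0],[0,0,0],[0,0,0]], jaw=[0,0,0,0,0,0,0,0,0,0,0,0])

```text
clock: 15.02
tcp_pos: [0.5576, -0.1625, 0.3056]
eef_rot: [179.9, -0.0, 92.9]
contact_force: [0.5, 0.9, -0.2]
gripper_width: 0.0854
```

Emit:
arm_command(translation=[[-0.06,0.02,0],[-0.06,0.02,0],[-0.06,0.02,0],[-0.06,0.02,0]], turn=[[0,0,0],[0,0,0],[0,0,0],[0,0,0]], jaw=[0,0,0,0])

```text
clock: 15.52
tcp_pos: [0.5687, -0.1888, 0.3055]
eef_rot: [180.0, -0.0, 93.0]
contact_force: [-0.4, 1.1, 0.6]
gripper_width: 0.0856
```

```bash
python3 -c "
from h import *
snap('wrist','w5'); snap('scene','s5')
from racks import racks
racks('w5')
plan((.6214,-.103,.16,30),(.6214,-.103,.06,30))"
```

```text
px [379 121] fin [ 0.6221 -0.1032] size [34.1 12.2] z 0.0911 rackyaw -60.3 shelf 847 20 n 395
px [484 219] fin [ 0.7457 -0.1943] size [ 8.1 43.3] z 0.0886 rackyaw -179.6 shelf 0 0 n 148
px [357 299] fin [ 0.6155 -0.2884] size [12.2 34.2] z 0.091 rackyaw 25.7 shelf 50 790 n 307
px [217 321] fin [ 0.4586 -0.3239] size [ 8.1 21. ] z 0.0911 rackyaw 23.3 shelf 33 790 n 75
now [ 0.5688 -0.189   0.3057] [ 1.7997e+02 -1.0000e-02  9.2990e+01] t 15.62 F [-0.  -0.3 -0.3] w 0.0854
-> (0.6214, -0.103, 0.16, 30) T [0.1663, 0.1139, 0.2916] R [0.0, -0.0001, 0.175] rows 5.9
-> (0.6214, -0.103, 0.06, 30) T [0.1662, 0.1138, 0.4916] R [0.0, -0.0001, 0.175] rows 5.9
```

View pics/s5.png

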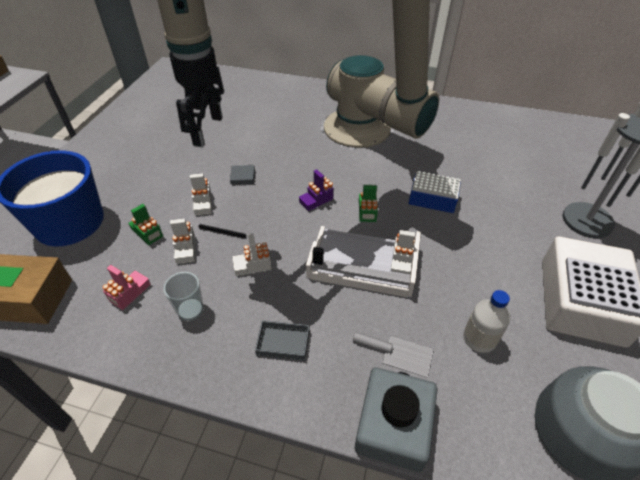

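Emit:
arm_command(translation=[[0.03,0.02,0.05],[0.06,0.04,0.1],[0.09,0.06,0.15],[0.12,0.08,0.2],[0.15,0.1,0.25],[0.166,0.114,0.29],[0.166,0.114,0.38],[0.166,0.114,0.45],[0.166,0.114,0.49],[0.166,0.114,0.491],[0.166,0.114,0.491]], turn=[[0,0,0.03],[0,0,0.06],[0,0,0.09],[0,0,0.12],[0,0,0.15],[0,0,0.1755],[0,0,0.1755],[0,0,0.1755],[0,0,0.1755],[0,0,0.1755],[0,0,0.1755]], jaw=[0,0,0,0,0,0,0,0,0,0,0])

```text
clock: 17.0
tcp_pos: [0.6224, -0.1043, 0.061]
eef_rot: [179.9, -0.1, 29.8]
contact_force: [-0.0, 0.4, 0.1]
gripper_width: 0.0854
```

Emit:
arm_command(translation=[[0,0,0],[0,0,0],[0,0,0],[0,0,0],[0,0,0]], turn=[[0,0,0],[0,0,0],[0,0,0],[0,0,0],[0,0,0]], jaw=[255,255,255,255,255])

```text
clock: 17.62
tcp_pos: [0.622, -0.1048, 0.0601]
eef_rot: [180.0, -0.0, 29.7]
contact_force: [1.1, -0.6, 1.3]
gripper_width: 0.0115
```

```bash
python3 -c "
from h import *
g=c2w(0,-.073)
plan((*g,.18,92.9))"
```

```text
now [ 0.622  -0.1048  0.0601] [ 1.7996e+02 -3.0000e-02  2.9710e+01] t 17.62 F [ 1.1 -0.6  1.3] w 0.0115
-> (np.float64(0.5159410599688784), np.float64(0.17432622475746504), 0.18, 92.9) T [0.0926, -0.5898, -0.2401] R [0.0001, -0.0, -0.1755] rows 5.9
```

Emit:
arm_command(translation=[[0,0,-0.08],[0,0,-0.18],[0,-0.03,-0.24],[0.01,-0.1,-0.24],[0.02,-0.18,-0.24],[0.03,-0.26,-0.24],[0.05,-0.34,-0.24],[0.06,-0.42,-0.24],[0.08,-0.5,-0.24],[0.092,-0.59,-0.24],[0.0926,-0.59,-0.24],[0.0926,-0.59,-0.24]], turn=[[0,0,0],[0,0,0],[0,0,-0.02],[0,0,-0.045],[0,0,-0.07],[0,0,-0.095],[0,0,-0.12],[0,0,-0.14],[0,0,-0.16],[0,0,-0.1755],[0,0,-0.1755],[0,0,-0.1755]], jaw=[255,255,255,255,255,255,255,255,255,255,255,255])

```text
clock: 19.12
tcp_pos: [0.5154, 0.1743, 0.1795]
eef_rot: [-180.0, 0.0, 92.9]
contact_force: [0.3, 0.1, -2.2]
gripper_width: 0.0113
```

```bash
python3 -c "
from h import *
g=c2w(0,-.073)
snap('wrist','w6')
print(w2c(arm.get_obs()['tcp_pos']))
plan((*g,.18,92.9),(*g,.071,92.9))"
```

```text
[-0.00020904 -0.07340933]
now [0.5158 0.1739 0.1795] [-1.7998e+02  4.0000e-02  9.2860e+01] t 19.18 F [-0.1 -0.1 -2.1] w 0.0112
-> (np.float64(0.5159410599688784), np.float64(0.17432622475746504), 0.18, 92.9) T [0.0008, 0.0004, -0.0009] R [-0.0001, 0.0001, -0.0001] rows 0.0
-> (np.float64(0.5159410599688784), np.float64(0.17432622475746504), 0.071, 92.9) T [0.001, 0.0005, 0.2171] R [-0.0001, 0.0001, -0.0001] rows 1.7
```

View pics/w6.png

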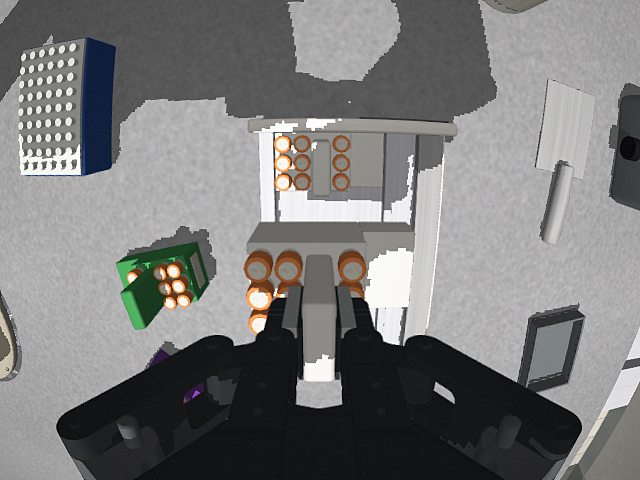

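Emit:
arm_command(translation=[[0,0.0005,0.08],[0,0.0005,0.15],[0,0.0005,0.19],[0,0.0005,0.21],[0,0.0005,0.222],[0,0.0005,0.222],[0.003,0.0005,0.222],[0.006,0.0005,0.222],[0.006,0.0005,0.222]], turn=[[0,0,0],[0,0,0],[0,0,0],[0,0,0],[0,0,0],[0,0,0],[0,0,0],[0,0,0],[0,0,0]], jaw=[255,255,255,255,255,255,255,255,255])

```text
clock: 20.3
tcp_pos: [0.5159, 0.1779, 0.0693]
eef_rot: [180.0, -0.0, 92.9]
contact_force: [-0.1, 0.2, -3.1]
gripper_width: 0.0112
```

```bash
python3 -c "
from h import *
plan();print(w2c(arm.get_obs()['tcp_pos']))"
```

```text
now [0.5159 0.1779 0.0693] [ 1.7995e+02 -1.0000e-02  9.2920e+01] t 20.3 F [-0.1  0.2 -3.1] w 0.0112
[ 0.00015981 -0.06942814]
```

Emit:
arm_command(translation=[[0.002,0,0.001],[0.004,0,0.001],[0.004,0,0.001]], turn=[[0,0,0],[0,0,0],[0,0,0]], jaw=[255,255,255])

```text
clock: 20.68
tcp_pos: [0.5156, 0.1793, 0.0684]
eef_rot: [-180.0, 0.0, 92.9]
contact_force: [-0.5, -1.7, -1.9]
gripper_width: 0.0117
```

```bash
python3 -c "
from h import *
plan();print(w2c(arm.get_obs()['tcp_pos']))"
```

```text
now [0.5156 0.1793 0.0684] [-1.800e+02  4.000e-02  9.292e+01] t 20.68 F [-0.5 -1.7 -1.9] w 0.0117
[-4.09441748e-05 -6.79808844e-02]
```

Light contact at −1.7 N. I'll push a little more, seat it and check.

Emit:
arm_command(translation=[[0.0025,0,0],[0.0025,0,0.003],[0.0025,0,0.0055],[0.0025,0,0.0055]], turn=[[0,0,0],[0,0,0],[0,0,0],[0,0,0]], jaw=[255,255,255,255])

```text
clock: 21.18
tcp_pos: [0.5158, 0.1796, 0.0661]
eef_rot: [180.0, 0.1, 92.9]
contact_force: [-0.6, -4.4, 1.9]
gripper_width: 0.0114
```

```bash
python3 -c "
from h import *
plan();print(w2c(arm.get_obs()['tcp_pos']))"
```

```text
now [0.5158 0.1796 0.0661] [1.7998e+02 1.3000e-01 9.2930e+01] t 21.18 F [-0.6 -4.4  1.9] w 0.0114
[ 0.00013645 -0.06769386]
```

Emit:
arm_command(translation=[[0,0,0],[0,0,0],[0,0,0],[0,0,-0.1],[0,0,-0.22],[-0.08,0,-0.3],[-0.2,0,-0.4],[-0.32,0,-0.48],[-0.44,0,-0.48],[-0.56,0,-0.48],[-0.68,0,-0.48],[-0.8,0,-0.48]], turn=[[0,0,0],[0,0,0],[0,0,0],[0,0,0],[0,0,0],[0,0,0],[0,0,0],[0,0,0],[0,0,0],[0,0,0],[0,0,0],[0,0,0]], jaw=[0,0,0,0,0,0,0,0,0,0,0,0])

```text
clock: 22.68
tcp_pos: [0.5353, -0.2087, 0.3059]
eef_rot: [179.9, -0.0, 92.9]
contact_force: [1.0, -0.5, 0.4]
gripper_width: 0.0854
```

Emit:
arm_command(translation=[[-0.06,0,0],[-0.07,0,0],[-0.07,0,0],[-0.07,0,0]], turn=[[0,0,0],[0,0,0],[0,0,0],[0,0,0]], jaw=[0,0,0,0])

```text
clock: 23.18
tcp_pos: [0.537, -0.2403, 0.3058]
eef_rot: [180.0, -0.0, 93.0]
contact_force: [-0.0, 0.4, 0.3]
gripper_width: 0.0852
```

```bash
python3 -c "
from h import *
snap('wrist','w7'); snap('scene','s7')
from racks import racks
racks('w7')
plan((.6155,-.2884,.16,115.6),(.6155,-.2884,.06,115.6))"
```

```text
px [516 175] fin [ 0.7458 -0.1943] size [42.9  8.1] z 0.0888 rackyaw -0.4 shelf 0 0 n 164
px [392 255] fin [ 0.6152 -0.2883] size [11.9 33.2] z 0.091 rackyaw 27.0 shelf 40 775 n 337
px [237 275] fin [ 0.455  -0.3193] size [12.5 33.9] z 0.0911 rackyaw 24.2 shelf 26 926 n 316
now [ 0.5371 -0.2405  0.3059] [ 1.7997e+02 -2.0000e-02  9.3000e+01] t 23.27 F [-0.2 -1.1  0.7] w 0.0857
-> (0.6155, -0.2884, 0.16, 115.6) T [-0.104, 0.1515, 0.2919] R [0.0001, -0.0, -0.0628] rows 2.8
-> (0.6155, -0.2884, 0.06, 115.6) T [-0.1041, 0.1514, 0.4919] R [0.0001, -0.0, -0.0628] rows 4.2
```

View pics/s7.png

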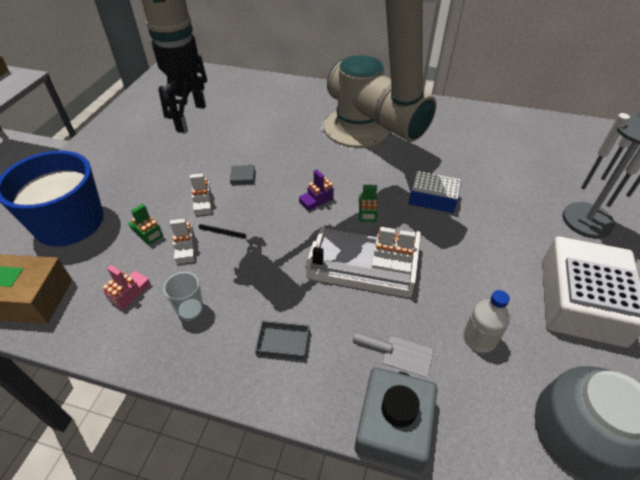

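Emit:
arm_command(translation=[[-0.035,0.05,0.1],[-0.07,0.1,0.2],[-0.104,0.1512,0.29],[-0.104,0.1512,0.38],[-0.104,0.1512,0.45],[-0.104,0.1512,0.492],[-0.104,0.1512,0.492],[-0.104,0.1512,0.492],[-0.104,0.1512,0.492],[-0.104,0.1512,0.492],[-0.104,0.1512,0.492],[-0.104,0.1512,0.492]], turn=[[0,0,-0.02],[0,0,-0.04],[0,0,-0.0639],[0,0,-0.0639],[0,0,-0.0639],[0,0,-0.0639],[0,0,-0.0639],[0,0,-0.0639],[0,0,-0.0639],[0,0,-0.0639],[0,0,-0.0639],[0,0,-0.0639]], jaw=[0,0,0,0,0,0,0,255,255,255,255,255])

```text
clock: 24.78
tcp_pos: [0.6156, -0.2902, 0.0602]
eef_rot: [179.9, 0.0, 115.9]
contact_force: [1.1, 0.6, 1.9]
gripper_width: 0.0114
```

```bash
python3 -c "
from h import *
g=c2w(0,-.117)
plan((*g,.18,92.9))"
```

```text
now [ 0.6156 -0.2902  0.0602] [1.7994e+02 5.0000e-02 1.1589e+02] t 24.77 F [1.1 0.6 1.9] w 0.0114
-> (np.float64(0.5181671493322538), np.float64(0.1303825730413608), 0.18, 92.9) T [0.8415, 0.1923, -0.24] R [0.0002, 0.0001, 0.0639] rows 7.2
```

Emit:
arm_command(translation=[[0,0,-0.08],[0,0,-0.18],[0.06,0.02,-0.24],[0.16,0.04,-0.24],[0.27,0.06,-0.24],[0.38,0.09,-0.24],[0.49,0.11,-0.24],[0.6,0.14,-0.24],[0.71,0.165,-0.24],[0.79,0.18,-0.24],[0.8415,0.1923,-0.24],[0.8415,0.1923,-0.24]], turn=[[0,0,0],[0,0,0],[0,0,0.005],[0,0,0.01],[0,0,0.02],[0,0,0.03],[0,0,0.04],[0,0,0.05],[0,0,0.06],[0,0,0.0639],[0,0,0.0639],[0,0,0.0639]], jaw=[255,255,255,255,255,255,255,255,255,255,255,255])

```text
clock: 26.28
tcp_pos: [0.5166, 0.1319, 0.1791]
eef_rot: [-179.9, -0.0, 93.1]
contact_force: [0.4, -0.5, -2.8]
gripper_width: 0.0118
```

```bash
python3 -c "
from h import *
g=c2w(0,-.117)
snap('wrist','w8')
print(w2c(arm.get_obs()['tcp_pos']))
plan((*g,.18,92.9),(*g,.0695,92.9))"
```

```text
[-0.00094823 -0.11659441]
now [0.5172 0.1307 0.1792] [-1.7994e+02  4.0000e-02  9.3010e+01] t 26.32 F [ 0.4  0.7 -1.7] w 0.0116
-> (np.float64(0.5181671493322538), np.float64(0.1303825730413608), 0.18, 92.9) T [-0.0008, 0.0019, -0.0016] R [-0.0002, 0.0001, 0.0003] rows 0.0
-> (np.float64(0.5181671493322538), np.float64(0.1303825730413608), 0.0695, 92.9) T [-0.0007, 0.0021, 0.2194] R [-0.0002, 0.0001, 0.0003] rows 1.8
```

View pics/w8.png

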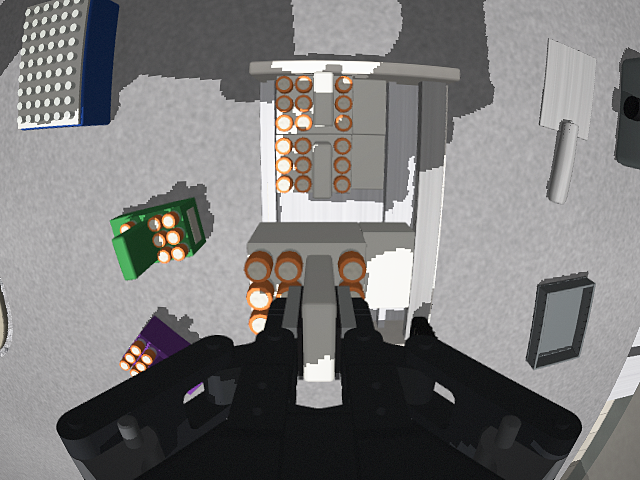

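Emit:
arm_command(translation=[[-0.001,0.001,0.08],[-0.001,0.001,0.15],[-0.001,0.001,0.19],[-0.001,0.001,0.21],[-0.001,0.001,0.22],[-0.001,0.001,0.22],[0.003,0.001,0.22],[0.006,0.001,0.22],[0.006,0.001,0.22]], turn=[[0,0,0],[0,0,0],[0,0,0],[0,0,0],[0,0,0],[0,0,0],[0,0,0],[0,0,0],[0,0,0]], jaw=[255,255,255,255,255,255,255,255,255])

```text
clock: 27.45
tcp_pos: [0.5183, 0.1338, 0.07]
eef_rot: [180.0, -0.0, 92.9]
contact_force: [-0.1, -0.5, -1.6]
gripper_width: 0.0111
```

```bash
python3 -c "
from h import *
plan();print(w2c(arm.get_obs()['tcp_pos']))"
```

```text
now [0.5183 0.1338 0.07  ] [ 1.7995e+02 -1.0000e-02  9.2920e+01] t 27.45 F [-0.1 -0.5 -1.6] w 0.0111
[ 0.00031585 -0.1136244 ]
```

Emit:
arm_command(translation=[[0.002,0,0.002],[0.004,0,0.003],[0.004,0,0.003]], turn=[[0,0,0],[0,0,0],[0,0,0]], jaw=[255,255,255])

```text
clock: 27.82
tcp_pos: [0.518, 0.1355, 0.068]
eef_rot: [-180.0, -0.0, 92.9]
contact_force: [0.1, -0.1, -1.6]
gripper_width: 0.0115
```

```bash
python3 -c "
from h import *
plan();print(w2c(arm.get_obs()['tcp_pos']))"
```

```text
now [0.518  0.1355 0.068 ] [-179.99   -0.     92.9 ] t 27.82 F [ 0.1 -0.1 -1.6] w 0.0115
[ 8.48437111e-05 -1.11857673e-01]
```

Emit:
arm_command(translation=[[0.002,0,0],[0.004,0,0],[0.004,0,0]], turn=[[0,0,0],[0,0,0],[0,0,0]], jaw=[255,255,255])

```text
clock: 28.2
tcp_pos: [0.518, 0.136, 0.0682]
eef_rot: [-180.0, 0.2, 93.0]
contact_force: [-0.7, -6.6, -1.6]
gripper_width: 0.0116
```

```bash
python3 -c "
from h import *
plan();print(w2c(arm.get_obs()['tcp_pos']))"
```

```text
now [0.518  0.136  0.0682] [-1.7999e+02  1.7000e-01  9.2960e+01] t 28.2 F [-0.7 -6.6 -1.6] w 0.0116
[ 0.00013471 -0.11142869]
```

Contact. Seat and release, then go to the hover pose.

Emit:
arm_command(translation=[[-0.001,0,0.003],[-0.001,0,0.005],[-0.001,0,0.005],[-0.001,0,0.005]], turn=[[0,0,0],[0,0,0],[0,0,0],[0,0,0]], jaw=[255,255,255,0])

```text
clock: 28.7
tcp_pos: [0.5184, 0.1376, 0.066]
eef_rot: [179.9, -0.1, 92.8]
contact_force: [0.1, -0.3, 0.5]
gripper_width: 0.028
```

Emit:
arm_command(translation=[[0,0,0],[0,0,0],[0,0,-0.1],[0,0,-0.22],[-0.08,0,-0.3],[-0.2,-0.01,-0.4],[-0.32,-0.02,-0.48],[-0.44,-0.04,-0.48],[-0.56,-0.05,-0.48],[-0.68,-0.06,-0.48],[-0.78,-0.07,-0.48],[-0.78,-0.07,-0.48]], turn=[[0,0,0],[0,0,0],[0,0,0],[0,0,0],[0,0,0],[0,0,0],[0,0,0],[0,0,0],[0,0,0],[0,0,0],[0,0,0],[0,0,0]], jaw=[0,0,0,0,0,0,0,0,0,0,0,0])

```text
clock: 30.2
tcp_pos: [0.5023, -0.2584, 0.3048]
eef_rot: [-180.0, 0.0, 92.6]
contact_force: [-0.3, 0.4, -0.8]
gripper_width: 0.0855
```

Emit:
arm_command(translation=[[0,0,0],[0,0,0],[0,0,0]], turn=[[0,0,0],[0,0,0],[0,0,0]], jaw=[0,0,0])

```text
clock: 30.58
tcp_pos: [0.503, -0.2528, 0.3059]
eef_rot: [180.0, -0.0, 93.0]
contact_force: [0.7, -0.3, -0.4]
gripper_width: 0.0854
```

```bash
python3 -c "
from h import *
snap('wrist','w9'); snap('scene','s9')
from racks import racks
racks('w9')
plan((.4548,-.3195,.16,115.5),(.4548,-.3195,.06,115.5))"
```

```text
px [542 168] fin [ 0.7456 -0.1944] size [44.9  8.2] z 0.0886 rackyaw -0.3 shelf 0 0 n 142
px [269 265] fin [ 0.4546 -0.3192] size [12.  33.4] z 0.091 rackyaw 26.2 shelf 33 915 n 340
now [ 0.5029 -0.2532  0.3059] [179.98   0.    92.99] t 30.68 F [ 0.7 -0.   0. ] w 0.0854
-> (0.4548, -0.3195, 0.16, 115.5) T [-0.1274, -0.1032, 0.2917] R [0.0001, 0.0, -0.0625] rows 2.7
-> (0.4548, -0.3195, 0.06, 115.5) T [-0.1274, -0.1033, 0.4917] R [0.0001, 0.0, -0.0625] rows 4.1
```

View pics/s9.png

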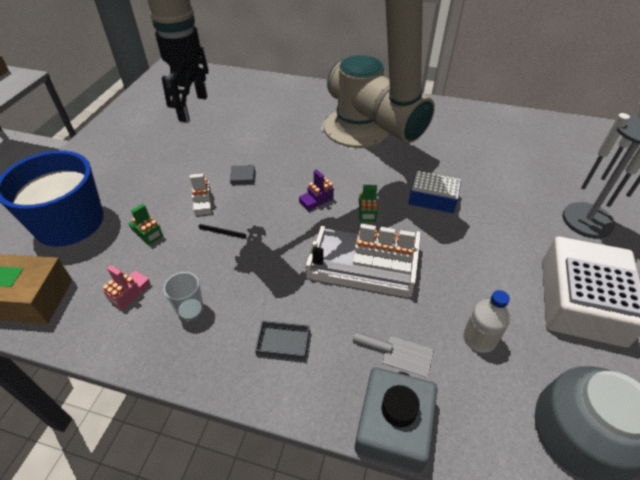

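View pics/w9.png

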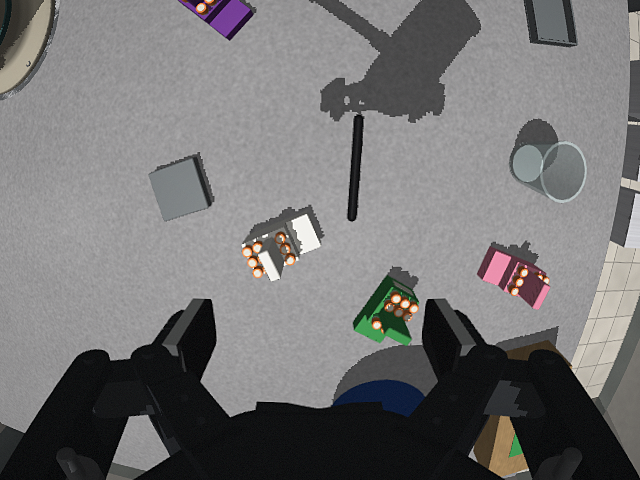

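Emit:
arm_command(translation=[[-0.04,-0.035,0.1],[-0.08,-0.07,0.2],[-0.127,-0.103,0.29],[-0.127,-0.103,0.38],[-0.127,-0.103,0.45],[-0.127,-0.103,0.492],[-0.127,-0.103,0.492],[-0.127,-0.103,0.492],[-0.127,-0.103,0.492],[-0.127,-0.103,0.492],[-0.127,-0.103,0.492],[-0.127,-0.103,0.492]], turn=[[0,0,-0.02],[0,0,-0.04],[0,0,-0.0633],[0,0,-0.0633],[0,0,-0.0633],[0,0,-0.0633],[0,0,-0.0633],[0,0,-0.0633],[0,0,-0.0633],[0,0,-0.0633],[0,0,-0.0633],[0,0,-0.0633]], jaw=[0,0,0,0,0,0,0,255,255,255,255,255])

```text
clock: 32.17
tcp_pos: [0.4545, -0.3205, 0.0601]
eef_rot: [180.0, 0.0, 115.7]
contact_force: [-1.1, 0.1, 3.4]
gripper_width: 0.0114
```

```bash
python3 -c "
from h import *
g=c2w(0,-.161)
plan((*g,.18,92.9))"
```

```text
now [ 0.4545 -0.3205  0.0601] [1.7999e+02 3.0000e-02 1.1568e+02] t 32.17 F [-1.1  0.1  3.4] w 0.0114
-> (np.float64(0.5203932386956291), np.float64(0.08643892132525662), 0.18, 92.9) T [0.6762, 0.4714, -0.24] R [0.0, 0.0001, 0.0633] rows 6.9
```

Emit:
arm_command(translation=[[0,0,-0.08],[0,0,-0.18],[0.04,0.03,-0.24],[0.12,0.08,-0.24],[0.2,0.14,-0.24],[0.28,0.2,-0.24],[0.37,0.26,-0.24],[0.46,0.32,-0.24],[0.55,0.38,-0.24],[0.63,0.44,-0.24],[0.676,0.4714,-0.24],[0.676,0.4714,-0.24]], turn=[[0,0,0],[0,0,0],[0,0,0.005],[0,0,0.01],[0,0,0.02],[0,0,0.03],[0,0,0.04],[0,0,0.05],[0,0,0.06],[0,0,0.0633],[0,0,0.0633],[0,0,0.0633]], jaw=[255,255,255,255,255,255,255,255,255,255,255,255])

```text
clock: 33.67
tcp_pos: [0.5199, 0.0885, 0.1788]
eef_rot: [-179.9, -0.0, 93.1]
contact_force: [-0.5, -0.4, -2.3]
gripper_width: 0.0113
```

```bash
python3 -c "
from h import *
g=c2w(0,-.161)
snap('wrist','w10')
print(w2c(arm.get_obs()['tcp_pos']))
plan((*g,.18,92.9),(*g,.0695,92.9))"
```

```text
[-0.00063286 -0.16032058]
now [0.5197 0.0871 0.1788] [-1.7989e+02  2.0000e-02  9.3020e+01] t 33.73 F [ 0.1 -0.7 -2.2] w 0.0111
-> (np.float64(0.5203932386956291), np.float64(0.08643892132525662), 0.18, 92.9) T [-0.0014, 0.0013, -0.0024] R [-0.0003, 0.0001, 0.0003] rows 0.0
-> (np.float64(0.5203932386956291), np.float64(0.08643892132525662), 0.0695, 92.9) T [-0.0013, 0.0017, 0.2186] R [-0.0003, 0.0001, 0.0003] rows 1.7
```

View pics/w10.png

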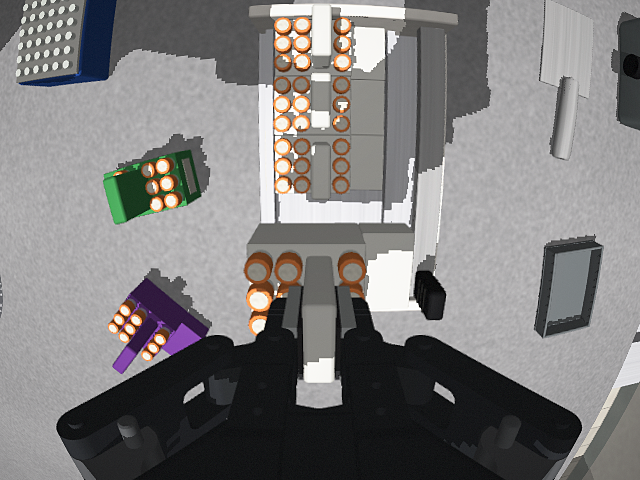

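Emit:
arm_command(translation=[[-0.001,0.001,0.08],[-0.001,0.001,0.15],[-0.001,0.001,0.19],[-0.001,0.001,0.21],[-0.001,0.001,0.22],[-0.001,0.001,0.22],[0.004,0.001,0.221],[0.007,0.001,0.221],[0.007,0.001,0.221]], turn=[[0,0,0],[0,0,0],[0,0,0],[0,0,0],[0,0,0],[0,0,0],[0,0,0],[0,0,0],[0,0,0]], jaw=[255,255,255,255,255,255,255,255,255])

```text
clock: 34.85
tcp_pos: [0.5209, 0.0902, 0.0695]
eef_rot: [180.0, -0.0, 92.9]
contact_force: [0.1, -0.3, -2.5]
gripper_width: 0.0116
```

```bash
python3 -c "
from h import *
plan();print(w2c(arm.get_obs()['tcp_pos']))"
```

```text
now [0.5209 0.0902 0.0695] [179.95  -0.    92.92] t 34.85 F [ 0.1 -0.3 -2.5] w 0.0116
[ 0.00071202 -0.15726043]
```

Emit:
arm_command(translation=[[0.002,-0.001,0.002],[0.004,-0.001,0.002],[0.004,-0.001,0.002]], turn=[[0,0,0],[0,0,0],[0,0,0]], jaw=[255,255,255])

```text
clock: 35.22
tcp_pos: [0.5201, 0.092, 0.0681]
eef_rot: [-180.0, -0.0, 92.9]
contact_force: [0.5, 0.6, -3.2]
gripper_width: 0.0113
```

```bash
python3 -c "
from h import *
plan();print(w2c(arm.get_obs()['tcp_pos']))"
```

```text
now [0.5201 0.092  0.0681] [-1.80e+02 -1.00e-02  9.29e+01] t 35.23 F [ 0.5  0.6 -3.2] w 0.0113
[-1.19745055e-05 -1.55409252e-01]
```

Emit:
arm_command(translation=[[0.002,0,0],[0.003,0,0],[0.003,0,0]], turn=[[0,0,0],[0,0,0],[0,0,0]], jaw=[255,255,255])

```text
clock: 35.6
tcp_pos: [0.5202, 0.0924, 0.0682]
eef_rot: [180.0, 0.1, 92.9]
contact_force: [0.4, -6.3, -1.5]
gripper_width: 0.0113
```

```bash
python3 -c "
from h import *
plan();print(w2c(arm.get_obs()['tcp_pos']))"
```

```text
now [0.5202 0.0924 0.0682] [1.7999e+02 1.0000e-01 9.2930e+01] t 35.6 F [ 0.4 -6.3 -1.5] w 0.0113
[ 9.73158462e-05 -1.54995787e-01]
```

Emit:
arm_command(translation=[[-0.001,0,0.003],[-0.001,0,0.005],[-0.001,0,0.005],[-0.001,0,0.005],[-0.001,0,0.005],[-0.001,0,0.005],[-0.001,0,-0.1],[-0.001,0,-0.22],[-0.01,0,-0.34],[-0.03,0,-0.47],[-0.03,0,-0.47],[-0.03,0,-0.47]], turn=[[0,0,0],[0,0,0],[0,0,0],[0,0,0],[0,0,0],[0,0,0],[0,0,0],[0,0,0],[0,0,0],[0,0,0],[0,0,0],[0,0,0]], jaw=[255,255,255,0,0,0,0,0,0,0,0,0])

```text
clock: 37.1
tcp_pos: [0.5205, 0.0787, 0.3028]
eef_rot: [-180.0, -0.0, 92.9]
contact_force: [-0.6, -0.6, -0.9]
gripper_width: 0.0855
```

Emit:
arm_command(translation=[[0,0,0],[0,0,0]], turn=[[0,0,0],[0,0,0]], jaw=[0,0])

```text
clock: 37.35
tcp_pos: [0.5201, 0.0786, 0.3014]
eef_rot: [-179.8, -0.0, 92.9]
contact_force: [0.9, -0.0, 0.3]
gripper_width: 0.0853
```

```bash
python3 -c "
from h import *
p,d,c=snap('wrist','w11'); snap('scene','s11')
T=c['pose'];k=[c['fx'],c['fy'],c['cx'],c['cy']];P=wcloud(d,T,k)
P=P[(d>0)&(P[...,2]>.085)&(P[...,2]<.115)&(P[...,1]>0)&(P[...,1]<.26)&(P[...,0]>.42)&(P[...,0]<.68)]
L=np.stack([P[:,:2]@XA-X0,P[:,:2]@YA-Y0],1)
im=np.zeros((300,300),np.uint8); iu=((L+[.1,.28])*1000).astype(int); im[iu[:,1],iu[:,0]]=1; im=cv2.morphologyEx(im,cv2.MORPH_CLOSE,np.ones((5,5)))
n,l=cv2.connectedComponents(im)
for i in range(1,n):
    s=l[iu[:,1],iu[:,0]]==i
    if s.sum()>60:
        r=cv2.minAreaRect((L[s]*1000).astype(np.float32)); print('local mm',np.round(r[0],1),np.round(r[1],1),round(r[2],1),'z',np.median(P[s,2]))
plan((*c2w(.0854,-.207),.2,92.9),(*c2w(.0854,-.207),.06,92.9))
cv2.imwrite('pics/w11c.png',cv2.resize(p[10:270,220:450,::-1],None,fx=2.2,fy=2.2,interpolation=cv2.INTER_CUBIC))
"
```

```text
local mm [  84.7 -206.3] [24.4 14.7] 87.3 z 0.0887792804746837
local mm [   0.2 -153.7] [10.5 33.4] 0.1 z 0.09717723800588465
local mm [   0.6 -110.4] [11.2 33.8] 0.1 z 0.09707650497574921
local mm [  0.1 -65.8] [33. 12.] 90.0 z 0.09703493932282045
local mm [  0.5 -22.4] [33.6 11.2] 89.8 z 0.09700703742891348
now [0.5205 0.0786 0.302 ] [-1.7987e+02 -1.0000e-02  9.2900e+01] t 37.45 F [ 0.9 -0.3  0.3] w 0.0855
-> (np.float64(0.6080111470426875), np.float64(0.04481846797733538), 0.2, 92.9) T [-0.0763, 0.1719, 0.2035] R [-0.0004, -0.0, 0.0] rows 2.2
-> (np.float64(0.6080111470426875), np.float64(0.04481846797733538), 0.06, 92.9) T [-0.0764, 0.1725, 0.4835] R [-0.0004, -0.0, 0.0] rows 4.2
```

View pics/w11c.png

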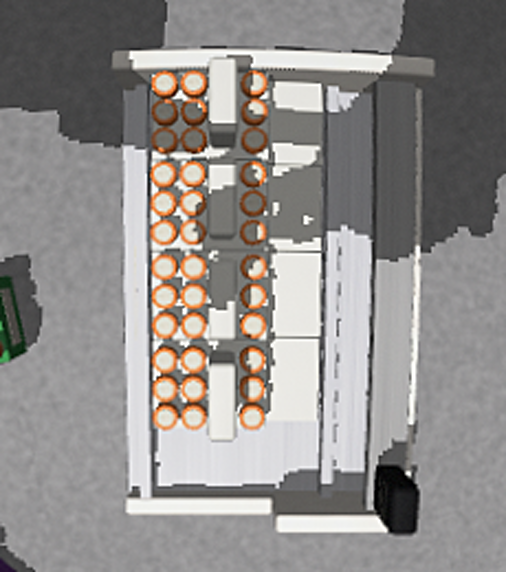

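Emit:
arm_command(translation=[[-0.038,0.086,0.1],[-0.0763,0.172,0.2],[-0.0763,0.172,0.29],[-0.0763,0.172,0.38],[-0.0763,0.172,0.45],[-0.0763,0.172,0.483],[-0.0763,0.172,0.483],[-0.0763,0.172,0.483],[-0.0763,0.172,0.483],[-0.0763,0.172,0.483],[-0.0763,0.172,0.483],[-0.0763,0.172,0.483]], turn=[[0,0,0],[0,0,0],[0,0,0],[0,0,0],[0,0,0],[0,0,0],[0,0,0],[0,0,0],[0,0,0],[0,0,0],[0,0,0],[0,0,0]], jaw=[0,0,0,0,0,0,0,255,255,255,255,255], grip_force=30)

```text
clock: 38.95
tcp_pos: [0.6077, 0.0446, 0.0624]
eef_rot: [-179.9, 0.0, 92.9]
contact_force: [-2.5, -1.1, 6.8]
gripper_width: 0.013
```

Emit:
arm_command(translation=[[0,-0.01,0],[0,-0.022,0],[0,-0.034,0],[0,-0.046,0],[0,-0.058,0],[0,-0.07,0],[0,-0.08,0],[0,-0.086,0],[0,-0.089,0],[0,-0.089,0]], turn=[[0,0,0],[0,0,0],[0,0,0],[0,0,0],[0,0,0],[0,0,0],[0,0,0],[0,0,0],[0,0,0],[0,0,0]], jaw=[255,255,255,255,255,255,255,255,255,255])

```text
clock: 40.2
tcp_pos: [0.5645, 0.0424, 0.0624]
eef_rot: [179.9, 0.0, 92.9]
contact_force: [1.8, 0.3, 6.3]
gripper_width: 0.0137
```

```bash
python3 -c "
from h import *
plan();print(w2c(arm.get_obs()['tcp_pos']))"
```

```text
now [0.5645 0.0424 0.0624] [179.91   0.    92.89] t 40.2 F [1.8 0.3 6.3] w 0.0137
[ 0.04178083 -0.20718289]
```

Emit:
arm_command(translation=[[0,-0.002,0],[0,-0.004,0],[0,-0.006,0],[0,-0.008,0],[0,-0.008,0]], turn=[[0,0,0],[0,0,0],[0,0,0],[0,0,0],[0,0,0]], jaw=[255,255,255,255,255])

```text
clock: 40.83
tcp_pos: [0.5627, 0.0424, 0.0624]
eef_rot: [179.7, -0.0, 92.9]
contact_force: [6.9, 2.0, 4.3]
gripper_width: 0.0137
```

```bash
python3 -c "
from h import *
plan();print(w2c(arm.get_obs()['tcp_pos']))"
```

```text
now [0.5627 0.0424 0.0624] [179.68  -0.    92.88] t 40.83 F [6.9 2.  4.3] w 0.0137
[ 0.04000503 -0.20716073]
```

Emit:
arm_command(translation=[[0,0.004,0],[0,0.004,0],[0,0.004,0],[0,0.004,0],[0,0.004,-0.1],[0,0.004,-0.22],[0.03,-0.04,-0.34],[0.06,-0.08,-0.47],[0.06,-0.08,-0.47],[0.06,-0.08,-0.47],[0.06,-0.08,-0.47]], turn=[[0,0,0],[0,0,0],[0,0,0],[0,0,0],[0,0,0],[0,0,0],[0,0,0],[0,0,0],[0,0,0],[0,0,0],[0,0,0]], jaw=[0,0,0,0,0,0,0,0,0,0,0])

```text
clock: 42.2
tcp_pos: [0.5181, 0.0699, 0.2945]
eef_rot: [-179.8, -0.0, 92.9]
contact_force: [-0.7, 0.9, -0.2]
gripper_width: 0.0854
```

```bash
python3 -c "
from h import *
p,d,c=snap('wrist','w12'); snap('scene','s12')
T=c['pose'];k=[c['fx'],c['fy'],c['cx'],c['cy']];P=wcloud(d,T,k)
P=P[(d>0)&(P[...,2]>.085)&(P[...,2]<.115)&(P[...,1]>0)&(P[...,1]<.26)&(P[...,0]>.42)&(P[...,0]<.68)]
L=np.stack([P[:,:2]@XA-X0,P[:,:2]@YA-Y0],1)
im=np.zeros((300,300),np.uint8); iu=((L+[.1,.28])*1000).astype(int); im[iu[:,1],iu[:,0]]=1; im=cv2.morphologyEx(im,cv2.MORPH_CLOSE,np.ones((5,5)))
n,l=cv2.connectedComponents(im)
for i in range(1,n):
    s=l[iu[:,1],iu[:,0]]==i
    if s.sum()>60:
        r=cv2.minAreaRect((L[s]*1000).astype(np.float32)); print('local mm',np.round(r[0],1),np.round(r[1],1),round(r[2],1),'z',np.median(P[s,2]))
plan()
cv2.imwrite('pics/w12c.png',cv2.resize(p[10:270,220:450,::-1],None,fx=2.2,fy=2.2,interpolation=cv2.INTER_CUBIC))
"; python3 car.py w12 | grep bar; python3 car.py w2 | grep bar
```

```text
local mm [  39.8 -205.3] [23.1 14.8] 89.8 z 0.08877624326227612
local mm [-1.000e-01 -1.536e+02] [11.2 32.6] 0.1 z 0.09694269862389104
local mm [   0.3 -110. ] [11.9 34.1] 0.1 z 0.09703576219924573
local mm [  0.3 -66.5] [34.2 11.8] 89.9 z 0.09699512710932037
local mm [  0.3 -22.2] [35.3 11.8] 89.8 z 0.09702339133095672
now [0.5182 0.0699 0.2944] [-1.7976e+02 -1.0000e-02  9.2870e+01] t 42.3 F [ 0.7 -0.4 -0.7] w 0.0853
bar yaw 6.6981683690537075 bar x [0.49524516 0.50186927 0.56035196 0.57679128 0.5795801 ] z 0.04399146370665463
bar yaw 2.8072333273287557 bar x [0.55457082 0.55538041 0.56435321 0.57333211 0.57427268] z 0.04318184134436415
```

View pics/w12c.png

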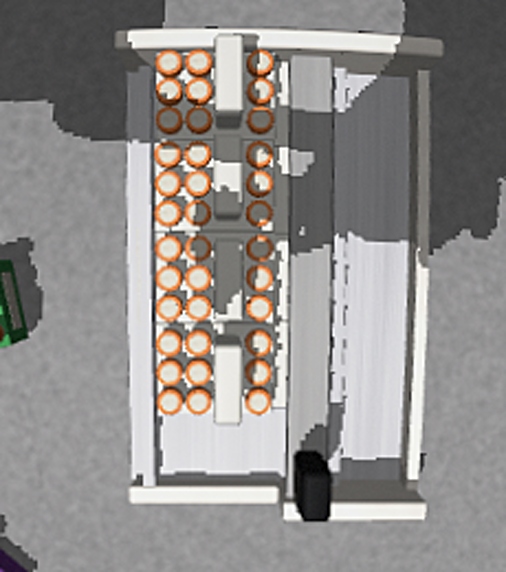

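View pics/s12.png

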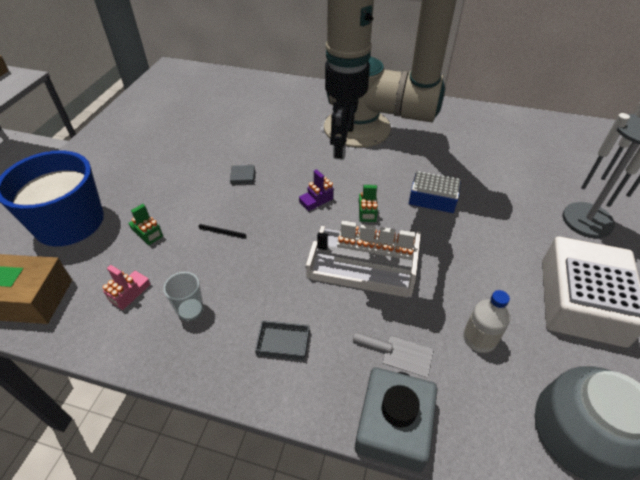

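The lock is home, with its grip at x = 39.8 mm. The racks sit at −22.2, −66.5, −110.0 and −153.6 mm, the arm is clear, and the bottle and beaker are standing. Handing in.

```bash
python3 -c "
from station import arm
print(arm.hand_in())"
```

```text
the job is handed in; nothing more can be done
None
```

I slid the lock open to its stop and placed all four white racks in the channel, shelves on the lock side. I pushed each one tight against the end wall or its neighbour with 4–7 N, then slid the lock home until I felt its stop. I handed the job in at about 42 s; it reports no verdict.

**Racks:** In the last wrist-camera check the fins were at y = −22.2, −66.5, −110.0 and −153.6 mm. That puts them 44.3, 43.5 and 43.6 mm apart, against 44 mm nominal. They were within 0.3 mm of x = 0, square to about 0.2°, and fin tops were level at 97 mm.

**Lock:** The grip was at x = 39.8 mm, against 40 mm nominal for locked.

**Surroundings:** The bottle and beaker were standing, the look-alikes were not touched, and the gripper was clear of everything.

**What went wrong:**
- I made one move in the wrong direction, at height and touching nothing.
- My separate fit of the bar's edges failed in the last picture, because rack surfaces at the same height fell into it. The lock reading therefore rests on the grip position and the stop I felt.

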